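# Fetch the solder reel from behind the tall containers

## Task

The solder reel with the blue flanges stands in a back pocket of the aluminium rack, behind two of the three tall containers. Stand the two containers that are in front of it upright in the grey tray, then take the reel out and set it upright on the middle of the round orange mat, and only then put each of the two containers back, upright, on the very disc of the rack where it stood. The small amber jar in the other pocket and the third container must end up where they are now, and nothing may be tipped over.

Things in the scene. Friction and masses are not known exactly. Their poses are not given: they have to be found in the camera images.
- green_can: plain green metal can, round, 52 mm diameter, 115 mm tall, straight-sided up to about 95 mm; origin at the centre of its underside, z up.
- rinse_bottle: white round bottle with a blue cap and a blue band on its label, 52 mm diameter, 110 mm tall, straight-sided up to about 75 mm; origin at the centre of its underside, z up.
- amber_bottle: brown bottle with a plain label and a black cap, 50 mm diameter, 125 mm tall, straight-sided up to about 75 mm; origin at the centre of its underside, z up.
- blue_spool: small reel of solder wire with blue flanges, standing on one flange with its axis upright, 37 mm diameter (33 mm at the wire), 32 mm tall; origin at the centre of its underside. The thing to fetch. It stands in one of the rack's back pockets, either one; grip it there with one finger in front and one behind (closing along the rack's x). The two containers with their axis less than 100 mm from the reel's are in its way.
- small_jar: small amber jar with a black lid, 21 mm diameter, 32 mm tall, in the other back pocket; origin at the centre of its underside. Must not be moved.
- rack: fixed aluminium plate, 130 (its x) by 226 mm (its y), 5 mm thick; origin on the underside, 3 mm behind its centre; x points from front row to pockets, away from the robot. Front row, x = -35 mm: dark 62 mm discs at y = -79, 0, 79 mm, a container on each. Two back pockets centred at x = 30, y = -39.5 and 39.5 mm, walls along x at their sides (51 mm apart, 30 mm high), open to front and back.
- tray: fixed grey tray, 190 mm (its x, lying roughly left-right) by 100 mm (its y), rim 12 mm high, walls 4 mm, inner floor 4 mm above its origin; origin at the centre of its underside. Takes two containers side by side along its x, for example at x = -43 and +43 mm, fingers closing along its y.
- spool_mat: fixed round orange mat with a dark middle, 72 mm diameter, 4 mm thick; origin at the centre of its underside. The reel goes on its middle. Near tall containers in the tray, close the fingers along the tray's x. Between rack and tray stands a fixed black soldering station, 0.18 m tall, at x over 0.46 m: carry things past in front of it or well above it.
Mind the look-alikes: they are no part of the job. Leave any brown or green look-alike of the blue_spool alone.

How it is judged:
On the way, in this order (a step that is already met when the one before it is completed fails the run):
1. the two containers in front of the reel stand released in the tray, the reel still in its pocket (((x of green_can in the frame of tray between -0.085 and 0.085 m and y of green_can in the frame of tray between -0.04 and 0.04 m and z of green_can in the frame of tray below 0.015 m and angle between green_can's own z axis and vertical below 0.1 rad and (linear speed of green_can below 0.02 m/s and contact force between the fingers and green_can below 0.3 N)) or (distance of green_can from where it was at the start of the episode below 0.015 m and angle between green_can's own z axis and vertical below 0.1 rad)) and ((x of rinse_bottle in the frame of tray between -0.085 and 0.085 m and y of rinse_bottle in the frame of tray between -0.04 and 0.04 m and z of rinse_bottle in the frame of tray below 0.015 m and angle between rinse_bottle's own z axis and vertical below 0.1 rad and (linear speed of rinse_bottle below 0.02 m/s and contact force between the fingers and rinse_bottle below 0.3 N)) or (distance of rinse_bottle from where it was at the start of the episode below 0.015 m and angle between rinse_bottle's own z axis and vertical below 0.1 rad)) and ((x of amber_bottle in the frame of tray between -0.085 and 0.085 m and y of amber_bottle in the frame of tray between -0.04 and 0.04 m and z of amber_bottle in the frame of tray below 0.015 m and angle between amber_bottle's own z axis and vertical below 0.1 rad and (linear speed of amber_bottle below 0.02 m/s and contact force between the fingers and amber_bottle below 0.3 N)) or (distance of amber_bottle from where it was at the start of the episode below 0.015 m and angle between amber_bottle's own z axis and vertical below 0.1 rad)) and horizontal distance between blue_spool and green_can above 0.105 m and horizontal distance between blue_spool and rinse_bottle above 0.105 m and horizontal distance between blue_spool and amber_bottle above 0.105 m and distance of blue_spool from where it was at the start of the episode below 0.015 m), for 0.2 s.
2. the reel stands released on the mat while the containers are still in the tray (horizontal distance between blue_spool and spool_mat below 0.015 m and z of blue_spool in the frame of spool_mat below 0.01 m and angle between blue_spool's own z axis and vertical below 0.1 rad and linear speed of blue_spool below 0.02 m/s and contact force between the fingers and blue_spool below 0.3 N and ((x of green_can in the frame of tray between -0.085 and 0.085 m and y of green_can in the frame of tray between -0.04 and 0.04 m and z of green_can in the frame of tray below 0.015 m and angle between green_can's own z axis and vertical below 0.1 rad and (linear speed of green_can below 0.02 m/s and contact force between the fingers and green_can below 0.3 N)) or (x of rinse_bottle in the frame of tray between -0.085 and 0.085 m and y of rinse_bottle in the frame of tray between -0.04 and 0.04 m and z of rinse_bottle in the frame of tray below 0.015 m and angle between rinse_bottle's own z axis and vertical below 0.1 rad and (linear speed of rinse_bottle below 0.02 m/s and contact force between the fingers and rinse_bottle below 0.3 N))) and ((x of rinse_bottle in the frame of tray between -0.085 and 0.085 m and y of rinse_bottle in the frame of tray between -0.04 and 0.04 m and z of rinse_bottle in the frame of tray below 0.015 m and angle between rinse_bottle's own z axis and vertical below 0.1 rad and (linear speed of rinse_bottle below 0.02 m/s and contact force between the fingers and rinse_bottle below 0.3 N)) or (x of amber_bottle in the frame of tray between -0.085 and 0.085 m and y of amber_bottle in the frame of tray between -0.04 and 0.04 m and z of amber_bottle in the frame of tray below 0.015 m and angle between amber_bottle's own z axis and vertical below 0.1 rad and (linear speed of amber_bottle below 0.02 m/s and contact force between the fingers and amber_bottle below 0.3 N))) and ((x of green_can in the frame of tray between -0.085 and 0.085 m and y of green_can in the frame of tray between -0.04 and 0.04 m and z of green_can in the frame of tray below 0.015 m and angle between green_can's own z axis and vertical below 0.1 rad and (linear speed of green_can below 0.02 m/s and contact force between the fingers and green_can below 0.3 N)) or (x of amber_bottle in the frame of tray between -0.085 and 0.085 m and y of amber_bottle in the frame of tray between -0.04 and 0.04 m and z of amber_bottle in the frame of tray below 0.015 m and angle between amber_bottle's own z axis and vertical below 0.1 rad and (linear speed of amber_bottle below 0.02 m/s and contact force between the fingers and amber_bottle below 0.3 N)))), for 0.2 s.
At the end, for the whole second after the job is handed in: the reel stands upright on the mat, within 15 mm of its centre; all three containers stand upright within 15 mm of where each stood at the start; the jar is within 15 mm of its place; all released and at rest (horizontal distance between blue_spool and spool_mat below 0.015 m and z of blue_spool in the frame of spool_mat below 0.01 m and angle between each of blue_spool, green_can, rinse_bottle, amber_bottle's own z axis and vertical below 0.1 rad and linear speed of each of blue_spool, green_can, rinse_bottle, amber_bottle below 0.02 m/s and contact force between the fingers and blue_spool below 0.3 N and angular speed of blue_spool below 0.2 rad/s and distance of each of green_can, rinse_bottle, amber_bottle, small_jar from where it was at the start of the episode below 0.015 m and contact force between the fingers and green_can below 0.3 N and contact force between the fingers and rinse_bottle below 0.3 N and contact force between the fingers and amber_bottle below 0.3 N); the robot touches nothing.
It fails at once if a container or the reel is tipped over (angle between any of green_can, rinse_bottle, amber_bottle, blue_spool's own z axis and vertical above 0.6 rad).
It fails at once if the small jar is pushed from its place or tipped over (distance of small_jar from where it was at the start of the episode above 0.02 m or angle between small_jar's own z axis and vertical above 0.6 rad).
It also fails if it takes over 131 s, if anything falls off the work surface, if the arm or the gripper's body presses on something with over 40 N, if the wrist force passes 120 N, or if a joint passes its speed limit or range.

## Robot

A 7-joint arm with a two-finger parallel gripper is mounted at the origin on a cart in front of the work surface, level with it; the furniture and walls round the work are solid. World frame = base frame: x ahead of the robot, y to its left, z up, the work surface at z = 0. Lengths are in m, angles in rad, forces in N, time in s.
With the tool pointing down it reaches from about 0.35 to 0.9 m from the base axis. Payload 8.1 kg.
Tool frame: the origin (TCP) lies midway between the tips of the shut fingers; the grasp point (between the pads) lies 19 mm behind it (arm.pinch_z is the distance from the TCP to the grasp point, in m); z points along the fingers, y is the direction in which the jaws open and shut (so a half turn about z gives the same grasp; the last joint's range is limited). The gripper opens to 92 mm and grips with 3 to 60 N. Pads are 19 mm wide; open, the fingers measure 130 mm over their backs; the gripper's body (75 mm by 190 mm) begins 47 mm behind the grasp point.
Start: joints at [1.11, 0.434, 0.025, 1.573, -0.012, 1.134, -0.075], TCP at [0.219, -0.585, 0.227] pointing down, gripper open.
Joint ranges: [-2.62, 2.62], [-0.44, 2.09], [-1.27, 1.32], [0.08, 2.57], [-1.32, 4.46], [0.12, 2], [-2.74, 2.74]. Speed limits (rad/s): [2.22, 2.22, 3.01, 3.01, 3.14, 3.14, 3.14].

## Interface

Orientations are given as a rotation vector (axis times angle).
In Python, from cell import arm, eyes gives the robot as it stands.
- The arm moves only by the tool apply_moves, never from a script. Its argument "targets" is one flat list of numbers, 5 for each row, row after row: the closure, from 0 (fully open) to 1 (shut), then the shift along the tool's x, y, z each as a share of 40 cm, from -1 to 1, then the turn about the tool's z as a share of pi/2 rad, from -1 to 1. A call has 1 to 20 rows; each row shifts and turns the commanded pose from where the row before left it, along the tool's axes as they then stand; what a row does not reach is not made up. A row lasts 1/8 s, in which the tool goes at most 62.5 mm and 10.7 degrees, less where a joint would pass 70% of its speed; a pose out of reach is approached as far as the arm can. A call with a number of a shift or a turn outside -1 to 1 is refused whole. A call with a gripper value outside its range is refused whole. The fingers move at their own pace and stop on an object; "grip_force" is the grip in N (left out, the last holds). Time passes only in rows, so rows that do not move let the fingers close. It gives the time, the measured TCP pose, the force and the opening at its end, in the units of the state.
- arm.observe(): the state, without advancing time (a new reading comes with each control period).
- eyes.get_image(name): name is "side" or "top" or "wrist"; returns the picture (480x640x3 uint8, red, green, blue); there is no depth.
- eyes.camera_params(name): a dict with "camera_matrix" (3x3 intrinsics, pixels), "distortion" ([k1, k2, p1, p2, k3] as OpenCV has them; the pictures are not rectified), "xyz" and "attitude" of the camera in the world; the wrist camera has in their place "hand_eye" (4x4, takes a point from camera to tool coordinates, whose origin is the TCP and whose axes are the flange's). Camera axes: x right, y down, z forward; pixel columns grow to the right and rows downward; lengths in m; the calibration is good to about 2 mm. A picture is of the moment at which its call begins: read the wrist's pose just before it. camera_params takes no time and is no camera call.
- arm.sign_off(): hands the job in, once; it reports no verdict.
The state is a dict: "clock": time; "joints": joint angles; "dq": joint speeds; "joint_efforts": joint torques, N m; "position": TCP position; "ee_rot": TCP orientation; "force": force on the tool from outside, world axes, zero at the start; "ft_torque": the same for the moment, N m; "width": opening from 0.0 (shut) to 1.0 (fully open).
Only numpy, scipy, OpenCV 4.12 (cv2) and the standard library are available. Lean on these libraries where they do the work, as an engineer would, in place of code of your own. Each camera call takes 0.05 s, during which the arm holds its last target.

## Working session

There is one attempt and no reset: what is moved stays moved. The work goes in short steps, Python scripts to look and compute and a tool call to move; the robot and the scene stay as the last step left them, time stands still between calls to the robot, and variables do not carry over. Pictures are saved under pics/ and viewed, and the job is handed in when it is done.

Besides the shell and the picture viewer there is one more tool, called after ">>>" in YAML: its name, and indented under it one key for each argument. apply_moves: Moves the arm, as the interface text tells. Its arguments: {"type":"object","properties":{"targets":{"type":"array"},"grip_force":{"type":"number"}},"required":["targets"]}

```bash
ls; mkdir -p pics; python3 - <<'E'
from cell import arm, eyes
import cv2
print(arm.observe(), arm.pinch_z)
for n in ("side","top","wrist"):
    print(n,eyes.camera_params(n))
    cv2.imwrite(f"pics/{n}0.png",cv2.cvtColor(eyes.get_image(n),cv2.COLOR_RGB2BGR))
E
```

```text
pics
{'clock': 0.0, 'joints': array([ 1.11038561,  0.4352339 ,  0.02498566,  1.57410323, -0.01157196,
        1.13400265, -0.07506964]), 'dq': array([-0.00038541,  0.00046304,  0.00072462,  0.00126013,  0.00141862,
        0.00112394,  0.00094645]), 'joint_efforts': array([-1.34574805e-06, -6.67848873e+01,  9.84908268e-01, -3.14464116e+01,
       -6.04780577e-02,  4.26665065e-02,  1.26370765e-04]), 'position': array([ 0.21863908, -0.58495779,  0.22593598]), 'ee_rot': array([-3.08994898e+00, -5.58720426e-01,  7.16941947e-04]), 'force': array([-0.03408939, -0.15616636, -0.65677562]), 'ft_torque': array([-0.04444979, -0.01166459,  0.01411907]), 'width': 0.9992930788611007} 0.0188
side {'camera_matrix': array([[452.5725149 ,   0.        , 316.5337146 ],
       [  0.        , 452.5725149 , 236.10949426],
       [  0.        ,   0.        ,   1.        ]]), 'distortion': array([-0.04724081,  0.        ,  0.        ,  0.        ,  0.        ]), 'xyz': array([ 0.43714242, -0.95665416,  0.52524673]), 'attitude': array([-2.08963078, -0.01048902, -0.0261692 ])}
top {'camera_matrix': array([[490
[... 289 characters left out ...]
de': array([-2.21857978,  2.18631274, -0.01893315])}
wrist {'camera_matrix': array([[388.47763986,   0.        , 315.07727537],
       [  0.        , 388.47763986, 237.8735723 ],
       [  0.        ,   0.        ,   1.        ]]), 'distortion': array([-2.41978837e-05,  0.00000000e+00,  0.00000000e+00,  0.00000000e+00,
        0.00000000e+00]), 'hand_eye': array([[ 4.14429442e-04, -9.61729779e-01, -2.73999379e-01,
         7.47447624e-02],
       [ 9.99999876e-01,  4.74271814e-04, -1.52160698e-04,
        -5.67561238e-04],
       [ 2.76287658e-04, -2.73999282e-01,  9.61729857e-01,
        -1.58940745e-01],
       [ 0.00000000e+00,  0.00000000e+00,  0.00000000e+00,
         1.00000000e+00]])}
```

View pics/top0.png

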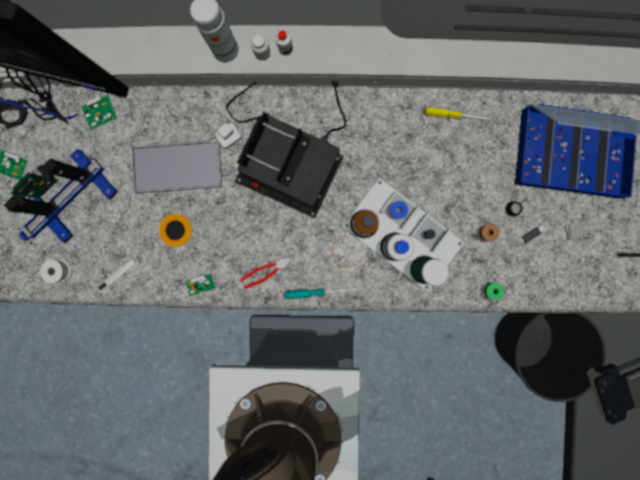

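View pics/side0.png

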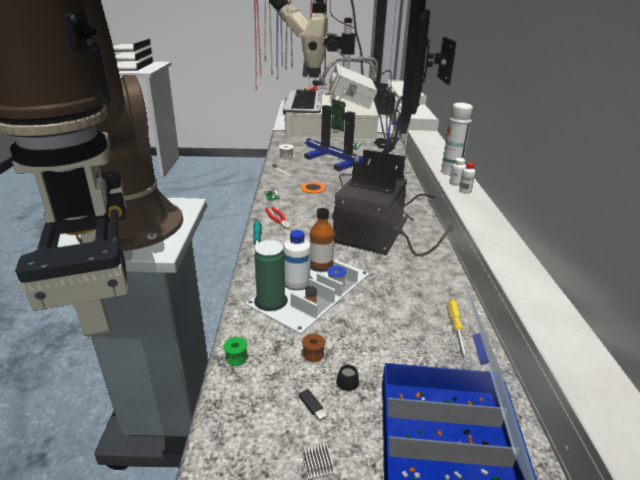

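View pics/wrist0.png

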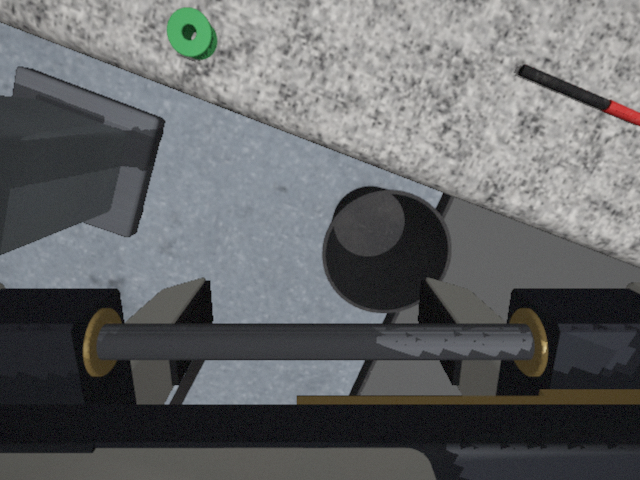

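```bash
cat > h.py <<'E'
import numpy as np, cv2
from scipy.spatial.transform import Rotation as R
from scipy.optimize import least_squares
from cell import arm, eyes
def cam(n, st=None):
    p=eyes.camera_params(n); K=np.array(p["camera_matrix"]);D=np.array(p["distortion"])
    if n=="wrist":
        st=st or arm.observe(); T=np.eye(4);T[:3,:3]=R.from_rotvec(st["ee_rot"]).as_matrix();T[:3,3]=st["position"]
        T=T@np.array(p["hand_eye"]); return K,D,T[:3,:3],T[:3,3]
    return K,D,R.from_rotvec(p["attitude"]).as_matrix(),np.array(p["xyz"])
def ray(c,px):
    K,D,Rm,t=c; u=cv2.undistortPoints(np.array(px,float).reshape(1,1,2),K,D).ravel()
    d=Rm@np.array([u[0],u[1],1]); return t,d/np.linalg.norm(d)
def onz(c,px,z):
    o,d=ray(c,px); return o+d*(z-o[2])/d[2]
def tri(rs):
    A=np.zeros((3,3));b=np.zeros(3)
    for o,d in rs:
        M=np.eye(3)-np.outer(d,d);A+=M;b+=M@o
    X=np.linalg.solve(A,b)
    return X,[np.linalg.norm((np.eye(3)-np.outer(d,d))@(X-o)) for o,d in rs]
def proj(c,X):
    K,D,Rm,t=c; X=np.atleast_2d(X)
    q,_=cv2.projectPoints((X-t)@Rm,np.zeros(3),np.zeros(3),K,D); return q.reshape(-1,2)
def snap(n,name):
    st=arm.observe(); im=cv2.cvtColor(eyes.get_image(n),cv2.COLOR_RGB2BGR); cv2.imwrite(f"pics/{name}.png",im)
    return im,cam(n,st)
def crop(src,dst,x0,y0,x1,y1,s):
    im=cv2.imread(f"pics/{src}.png")[y0:y1,x0:x1]
    cv2.imwrite(f"pics/{dst}.png",cv2.resize(im,None,fx=s,fy=s,interpolation=cv2.INTER_CUBIC))
E
python3 - <<'E'
from h import *
crop("top0","topc",335,160,475,300,4.2)
crop("side0","sidec",230,190,400,350,3.7)
crop("top0","topt",120,120,250,260,4.2)
E
```

```text
(no output)
```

View pics/topc.png

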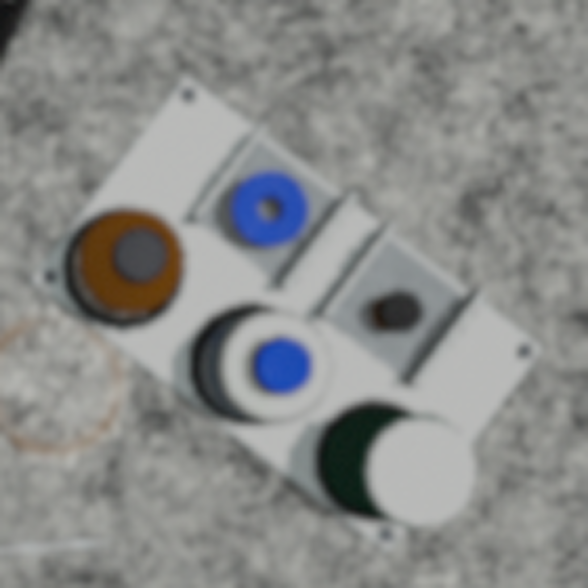

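View pics/sidec.png

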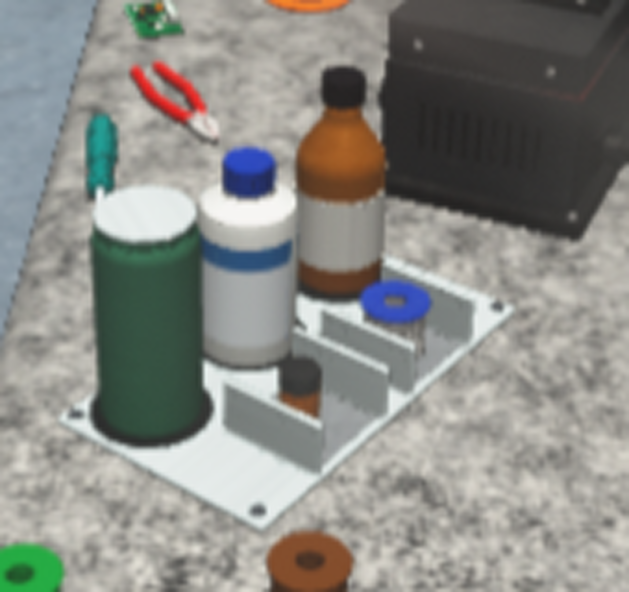

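View pics/topt.png

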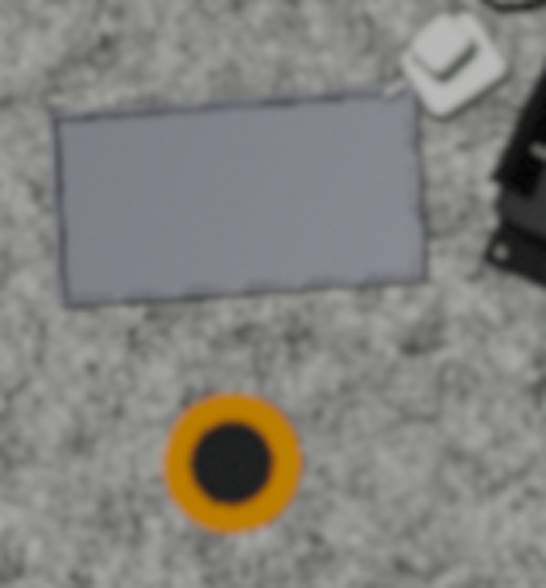

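```bash
python3 - <<'E'
from h import *
t=cam("top");s=cam("side")
T=lambda x,y:((x+.5)/4.2-.5+335,(y+.5)/4.2-.5+160)
S=lambda x,y:((x+.5)/3.7-.5+230,(y+.5)/3.7-.5+190)
T2=lambda x,y:((x+.5)/4.2-.5+120,(y+.5)/4.2-.5+120)
for n,a,b in [("amber cap .125",T(140,255),S(344,76)),("rinse cap .110",T(282,365),S(249,158)),("green .115",T(421,471),S(147,214)),("spool",T(269,208),S(396,301)),("jar",T(402,311),S(301,366)),
 ("BL",T(188,95),S(498,306)),("BR",T(524,350),S(258,511)),("FR",T(387,535),S(76,413))]:
    X,e=tri([ray(t,a),ray(s,b)]);print(n,X.round(4),np.round(e,4))
print("FL",onz(t,T(50,276),.005))
zt={}
for q in [(55,117),(413,93),(427,280),(66,305)]:
    zt[q]=onz(t,T2(*q),.012);print("tray",zt[q].round(4))
c=np.mean(list(zt.values()),0);print(c)
print("mat",onz(t,T2(233,462),.004))
# rack pose fit: corners from spool/jar later
E
```

```text
amber cap .125 [ 0.4599 -0.1637  0.131 ] [0.0009 0.0009]
rinse cap .110 [ 0.4123 -0.2285  0.1167] [0.0005 0.0005]
green .115 [ 0.3666 -0.2902  0.1205] [0.0009 0.0009]
spool [ 0.4889 -0.2335  0.0357] [0.0008 0.0008]
jar [ 0.4398 -0.2976  0.0402] [0.0008 0.0008]
BL [ 0.5473 -0.1964  0.0084] [0.0012 0.0012]
BR [ 0.4216 -0.3659  0.0075] [0.0002 0.0002]
FR [ 0.3292 -0.2977  0.0092] [0.0006 0.0006]
FL [ 0.45496984 -0.12882667  0.005     ]
tray [0.6147 0.3288 0.012 ]
tray [0.6273 0.1446 0.012 ]
tray [0.533 0.135 0.012]
tray [0.5188 0.3196 0.012 ]
[0.57343994 0.23198367 0.012     ]
mat [0.4408768  0.23379278 0.004     ]
```

```bash
cat >> h.py <<'E'
def yawof(Rm): return np.arctan2(Rm[1,0],Rm[0,0])
def plan(wps,g=0.0,start=None):
    """wps: list of (x,y,z,yaw_deg,maxstep_m). prints rows, tool pointing down; starts at measured pose"""
    st=arm.observe()
    p=np.array(st["position"]);yw=np.degrees(yawof(R.from_rotvec(st["ee_rot"]).as_matrix()))
    if start: p=np.array(start[:3]);yw=start[3]
    for x,y,z,w,ms in wps:
        t=np.array([x,y,z]);dw=(w-yw+180)%360-180
        n=int(max(np.ceil(np.linalg.norm(t-p)/ms-.05),np.ceil(abs(dw)/9.9),1))
        rows=[]
        for k in range(n):
            a=np.radians(yw);M=np.array([[np.cos(a),np.sin(a),0],[np.sin(a),-np.cos(a),0],[0,0,-1]])
            d=M.T@((t-p)/(n-k))/.4; tr=-(dw/n)/90
            d=d.round(3);tr=round(tr,3)
            rows.append([g,*d.tolist(),tr]); p=p+M@d*.4; yw-=tr*90
        print(f"-> {np.round(p,4)} yaw {yw:.2f} n={n}"); print(", ".join(",".join(f"{v:g}" for v in r) for r in rows))
E
python3 - <<'E'
from h import *
plan([(.42,-.24,.30,53.4,.05)])
t=cam("top");s=cam("side")
S=lambda x,y:((x+.5)/3.7-.5+230,(y+.5)/3.7-.5+190)
print(onz(s,S(385,190),0),onz(s,S(575,238),0))
for q in [(313,216),(236,182),(265,115),(342,155)]: print(onz(t,q,0),onz(t,q,.08))
E
```

```text
-> [ 0.42   -0.2402  0.3002] yaw 53.70 n=9
0,0.086,-0.07,-0.021,-0.041, 0,0.09,-0.065,-0.02,-0.041, 0,0.094,-0.059,-0.021,-0.041, 0,0.098,-0.052,-0.02,-0.041, 0,0.101,-0.046,-0.021,-0.041, 0,0.104,-0.039,-0.02,-0.041, 0,0.106,-0.033,-0.021,-0.041, 0,0.108,-0.026,-0.02,-0.041, 0,0.109,-0.018,-0.021,-0.041
[ 0.4917951  -0.05793245  0.        ] [ 0.60332682 -0.11057768  0.        ]
[ 0.47385684 -0.05817123  0.        ] [ 0.46873906 -0.06090874  0.08      ]
[0.54390353 0.10640049 0.        ] [0.5333488  0.09088911 0.08      ]
[0.68845439 0.04776454 0.        ] [0.66667978 0.03680441 0.08      ]
[ 0.60409164 -0.11751496  0.        ] [ 0.58886518 -0.11564627  0.08      ]
```

>>> apply_moves:
  targets: [0, 0.086, -0.07, -0.021, -0.041, 0, 0.09, -0.065, -0.02, -0.041, 0, 0.094, -0.059, -0.021, -0.041, 0, 0.098, -0.052, -0.02, -0.041, 0, 0.101, -0.046, -0.021, -0.041, 0, 0.104, -0.039, -0.02, -0.041, 0, 0.106, -0.033, -0.021, -0.041, 0, 0.108, -0.026, -0.02, -0.041, 0, 0.109, -0.018, -0.021, -0.041, 0, 0, 0, 0, 0, 0, 0, 0, 0, 0, 0, 0, 0, 0, 0]
  grip_force: 30

```text
clock: 1.65
position: [0.4194, -0.2416, 0.3004]
ee_rot: [-2.804, -1.416, 0.001]
force: [-0.0, -0.8, -0.5]
width: 1.001
```

```bash
python3 - <<'E'
from h import *
snap("wrist","w1"); print(arm.observe()["position"])
E
```

```text
[ 0.41942585 -0.24154009  0.30041321]
```

View pics/w1.png

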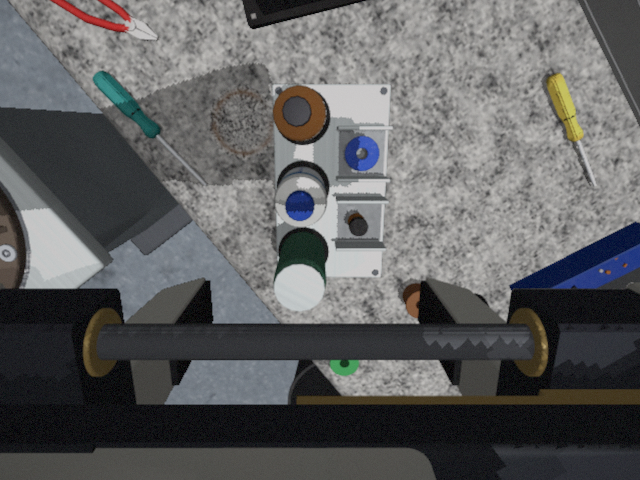

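```bash
python3 - <<'E'
from h import *
crop("w1","w1c",255,70,410,315,2.4)
plan([(.46,-.164,.21,53.4,.05)])
E
```

```text
-> [ 0.4599 -0.164   0.21  ] yaw 53.30 n=3
0,0.072,-0.011,0.075,0.001, 0,0.072,-0.011,0.076,0.001, 0,0.072,-0.012,0.075,0.001
```

View pics/w1c.png

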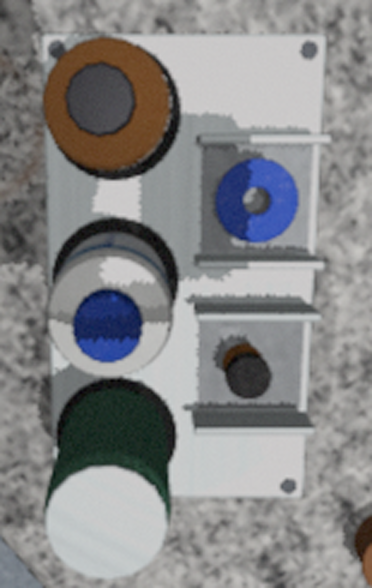

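>>> apply_moves:
  targets: [0, 0.072, -0.011, 0.075, 0, 0, 0.072, -0.011, 0.075, 0, 0, 0.072, -0.011, 0.075, 0, 0, 0, 0, 0, 0, 0, 0, 0, 0, 0]

```text
clock: 2.33
position: [0.4605, -0.1643, 0.2111]
ee_rot: [2.803, 1.417, -0.0]
force: [0.3, -0.5, -0.1]
width: 1.003
```

```bash
python3 - <<'E'
from h import *
st=arm.observe(); print(st["position"],st["ee_rot"]); np.save("w2.npy",np.r_[st["position"],st["ee_rot"]])
snap("wrist","w2")
crop("w2","w2c",200,60,440,300,2.4)
E
```

```text
[ 0.46048196 -0.16426075  0.21106639] [ 2.80342543e+00  1.41693665e+00 -4.87904096e-04]
```

View pics/w2.png

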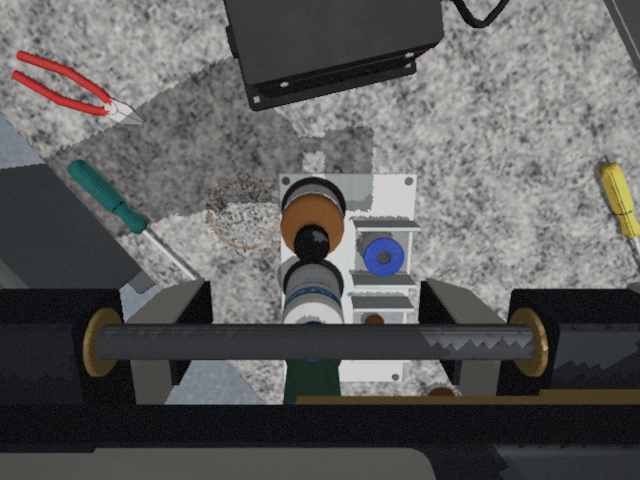

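View pics/w2c.png

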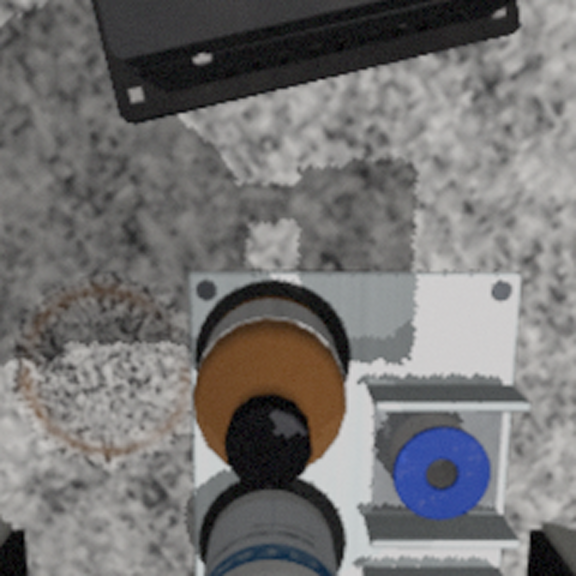

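```bash
python3 - <<'E'
from h import *
t=cam("top");s=cam("side")
f=lambda ox,oy,k:(lambda x,y:((x+.5)/k-.5+ox,(y+.5)/k-.5+oy))
T=f(335,160,4.2);S=f(230,190,3.7);A=f(255,70,2.4);B=f(200,60,2.4)
w1=cam("wrist",{"position":[.41943,-.24154,.30041],"ee_rot":[-2.804,-1.416,.001]})
q=np.load("w2.npy");w2=cam("wrist",{"position":q[:3],"ee_rot":q[3:]})
D=[("amber cap .125",T(140,255),S(344,76),A(100,98),B(267,440)),("rinse cap .110",T(282,365),S(249,158),A(107,326),None),("green .115",T(421,471),S(147,214),A(107,521),None),("spool",T(269,208),S(396,301),A(258,200),B(442,474)),("jar",T(402,311),S(301,366),A(248,377),None),
 ("BL",T(188,95),S(498,306),A(309,50),B(501,290)),("BR",T(524,350),S(258,511),A(289,486),None),("FL",T(50,276),None,A(57,50),B(206,290))]
for n,*v in D:
    rs=[ray(c,p) for c,p in zip((t,s,w1,w2),v) if p]
    X,e=tri(rs);print(n,X.round(4),np.round(e,4))
    if v[3]: X,e=tri(rs[-2:]);print("   wrist",X.round(4),np.round(e,4))
E
```

```text
amber cap .125 [ 0.4598 -0.162   0.1298] [0.002  0.0011 0.0005 0.0017]
   wrist [ 0.4592 -0.1615  0.1246] [0. 0.]
rinse cap .110 [ 0.4123 -0.2279  0.1164] [0.0009 0.0005 0.0007]
green .115 [ 0.3664 -0.2895  0.1201] [0.0011 0.0011 0.0009]
spool [ 0.4885 -0.2328  0.0353] [0.0008 0.0012 0.0004 0.0007]
   wrist [ 0.4882 -0.2321  0.0366] [0.0002 0.0002]
jar [ 0.4395 -0.2966  0.0394] [0.0012 0.0011 0.0013]
BL [ 0.547  -0.195   0.0073] [0.0016 0.0017 0.0007 0.001 ]
   wrist [ 0.5468 -0.1945  0.0055] [0. 0.]
BR [ 0.4214 -0.3654  0.0071] [0.0006 0.0004 0.0007]
FL [ 0.4546 -0.1271  0.0106] [0.0015 0.0004 0.0012]
   wrist [ 0.4542 -0.1262  0.0061] [0. 0.]
```

```bash
python3 - <<'E'
from h import *
plan([(.460,-.163,.085,53.6,.045),(.460,-.163,.0655,53.6,.01)])
E
```

```text
-> [ 0.4598 -0.163   0.085 ] yaw 53.59 n=3
0,0.001,-0.001,0.105,-0, 0,0.001,-0.001,0.105,-0, 0,0,-0.002,0.106,-0
-> [ 0.4598 -0.163   0.0654] yaw 53.59 n=2
0,0,0,0.024,-0, 0,0,0,0.025,-0
```

>>> apply_moves:
  targets: [0, 0.001, -0.001, 0.105, 0, 0, 0.001, -0.001, 0.105, 0, 0, 0, -0.002, 0.106, 0, 0, 0, 0, 0.024, 0, 0, 0, 0, 0.025, 0, 0, 0, 0, 0, 0, 0, 0, 0, 0, 0]

```text
clock: 3.25
position: [0.4607, -0.1618, 0.0658]
ee_rot: [2.802, 1.418, 0.002]
force: [-0.3, 0.3, 0.1]
width: 1.0
```

Now close, without touching the cap (no force).

>>> apply_moves:
  targets: [0.35, 0, 0, 0, 0, 0.45, 0, 0, 0, 0, 0.55, 0, 0, 0, 0, 0.65, 0, 0, 0, 0, 0.65, 0, 0, 0, 0, 0.65, 0, 0, 0, 0, 0.65, 0, 0, 0, 0, 0.65, 0, 0, 0, 0]
  grip_force: 30

```text
clock: 4.25
position: [0.4598, -0.1614, 0.0647]
ee_rot: [-2.803, -1.419, 0.0]
force: [-1.2, 0.7, 1.0]
width: 0.536
```

```bash
python3 - <<'E'
from h import *
print(arm.observe()); snap("wrist","w3");snap("side","s3");crop("s3","s3c",230,130,400,300,3.5)
E
```

```text
{'clock': 4.25, 'joints': array([ 0.4588565 ,  0.44765086, -0.29997469,  2.06082967,  0.20977403,
        0.66151532, -0.61297866]), 'dq': array([-9.52334890e-05,  4.92503332e-04,  2.67614074e-04,  1.93725084e-03,
       -1.94529113e-03, -6.46014969e-04,  1.80099809e-03]), 'joint_efforts': array([ 1.00492300e-01, -5.56792974e+01, -3.14277068e+00, -2.11476356e+01,
        7.42620765e-02, -2.75803646e-01,  1.13146700e-02]), 'position': array([ 0.45977699, -0.1614327 ,  0.06472567]), 'ee_rot': array([-2.80278138e+00, -1.41903624e+00,  1.64719126e-04]), 'force': array([-1.16505811,  0.72318345,  0.99041465]), 'ft_torque': array([ 0.09881033,  0.138618  , -0.00397973]), 'width': 0.536042196284435}
```

View pics/s3c.png

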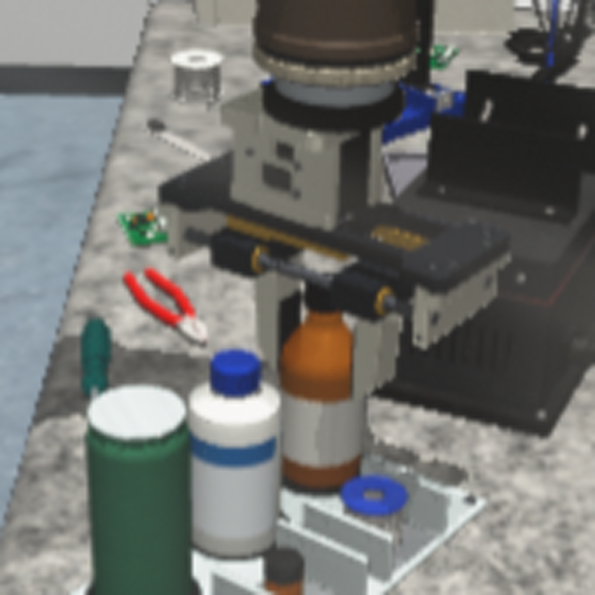

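```bash
python3 - <<'E'
from h import *
print(proj(cam("side"),[.5734,.232,.012]))
plan([(.460,-.1615,.0847,53.7,.02),(.46,-.1615,.21,53.7,.04),(.40,-.10,.22,53.7,.04),(.40,.16,.22,94.2,.045),(.570,.275,.20,94.2,.045),(.570,.275,.085,94.2,.04),(.570,.275,.068,94.2,.01)],g=.65)
E
```

```text
[[358.76900646 186.46078907]]
-> [ 0.4598 -0.1614  0.0847] yaw 53.70 n=1
0.65,0,0,-0.05,0
-> [ 0.4598 -0.1614  0.2099] yaw 53.70 n=4
0.65,0,0,-0.078,0, 0.65,0,0,-0.078,0, 0.65,0,0,-0.079,0, 0.65,0,0,-0.078,0
-> [ 0.4001 -0.1002  0.2199] yaw 53.70 n=3
0.65,0.012,-0.07,-0.008,0, 0.65,0.012,-0.071,-0.009,0, 0.65,0.011,-0.07,-0.008,0
-> [0.3999 0.16   0.2199] yaw 94.20 n=6
0.65,0.087,-0.064,-0,-0.075, 0.65,0.094,-0.054,-0,-0.075, 0.65,0.1,-0.042,-0,-0.075, 0.65,0.104,-0.03,-0,-0.075, 0.65,0.107,-0.017,-0,-0.075, 0.65,0.109,-0.005,-0,-0.075
-> [0.57   0.2748 0.1999] yaw 94.20 n=5
0.65,0.051,0.089,0.01,0, 0.65,0.051,0.089,0.01,0, 0.65,0.051,0.089,0.01,0, 0.65,0.051,0.089,0.01,0, 0.65,0.051,0.089,0.01,0
-> [0.57   0.2748 0.0851] yaw 94.20 n=3
0.65,0,0,0.096,0, 0.65,0,0,0.096,0, 0.65,0,0,0.095,0
-> [0.57   0.2748 0.0679] yaw 94.20 n=2
0.65,0,0,0.021,0, 0.65,0,0,0.022,0
```

>>> apply_moves:
  targets: [0.65, 0, 0, -0.03, 0, 0.65, 0, 0, -0.03, 0, 0.65, 0, 0, -0.065, 0, 0.65, 0, 0, -0.078, 0, 0.65, 0, 0, -0.08, 0, 0.65, 0, 0, -0.08, 0, 0.65, 0, 0, 0, 0]

```text
clock: 5.22
position: [0.4614, -0.1618, 0.213]
ee_rot: [2.799, 1.417, 0.006]
force: [-0.4, 0.3, -1.8]
width: 0.535
```

```bash
python3 - <<'E'
from h import *
print(arm.observe()["width"]); snap("side","s4");crop("s4","s4c",230,80,400,250,3.5)
E
```

```text
0.5351781639678013
```

View pics/s4c.png

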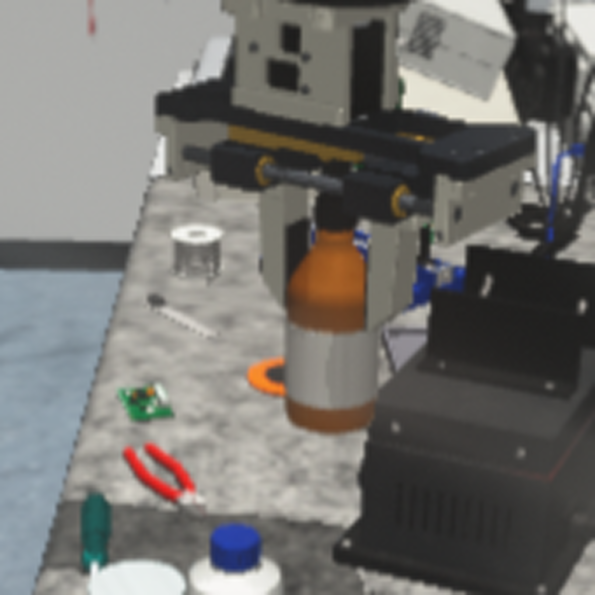

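>>> apply_moves:
  targets: [0.65, 0.012, -0.07, -0.008, 0, 0.65, 0.012, -0.071, -0.009, 0, 0.65, 0.011, -0.07, -0.008, 0, 0.65, 0.087, -0.064, 0, -0.075, 0.65, 0.094, -0.054, 0, -0.075, 0.65, 0.1, -0.042, 0, -0.075, 0.65, 0.104, -0.03, 0, -0.075, 0.65, 0.107, -0.017, 0, -0.075, 0.65, 0.109, -0.005, 0, -0.075, 0.65, 0.051, 0.089, 0.01, 0, 0.65, 0.051, 0.089, 0.01, 0, 0.65, 0.051, 0.089, 0.01, 0, 0.65, 0.051, 0.089, 0.01, 0, 0.65, 0.051, 0.089, 0.01, 0, 0.65, 0, 0, 0, 0, 0.65, 0, 0, 0, 0]

```text
clock: 7.28
position: [0.5689, 0.2744, 0.1987]
ee_rot: [-2.137, -2.301, 0.004]
force: [0.0, -0.0, -0.7]
width: 0.538
```

```bash
python3 - <<'E'
from h import *
print(arm.observe()["width"]); 
im,c=snap("wrist","w5");snap("top","t5")
plan([(.570,.275,.088,94.2,.04),(.570,.275,.068,94.2,.01)],g=.65)
for sx,sy in [(95,50),(95,-50),(-95,50),(-95,-50)]:
    u=np.array([.0725,-.997])*sx/1000+np.array([.997,.0725])*sy/1000
    print(proj(c,[.5734+u[0],.232+u[1],.012]))
E
```

```text
0.5382558438340603
-> [0.5698 0.2749 0.088 ] yaw 94.21 n=3
0.65,0.001,0.001,0.093,0, 0.65,0.001,0.001,0.093,0, 0.65,0,0,0.093,0
-> [0.5698 0.2749 0.068 ] yaw 94.21 n=2
0.65,0,0,0.025,0, 0.65,0,0,0.025,0
[[365.74553956 346.77106965]]
[[266.30787785 346.46007371]]
[[373.94597229 153.82020203]]
[[259.19531441 153.58655445]]
```

View pics/w5.png

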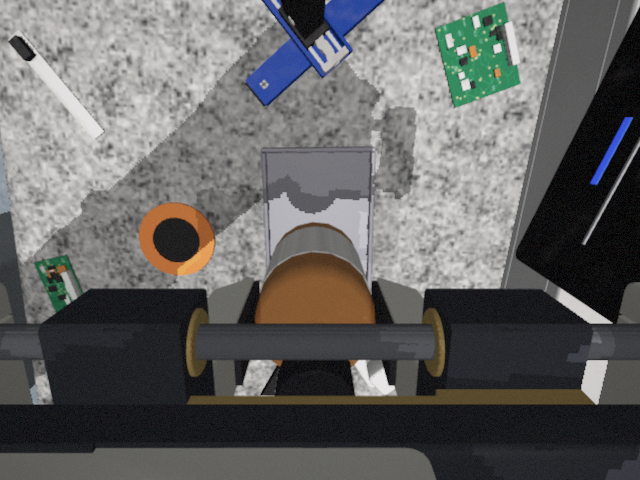

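View pics/t5.png

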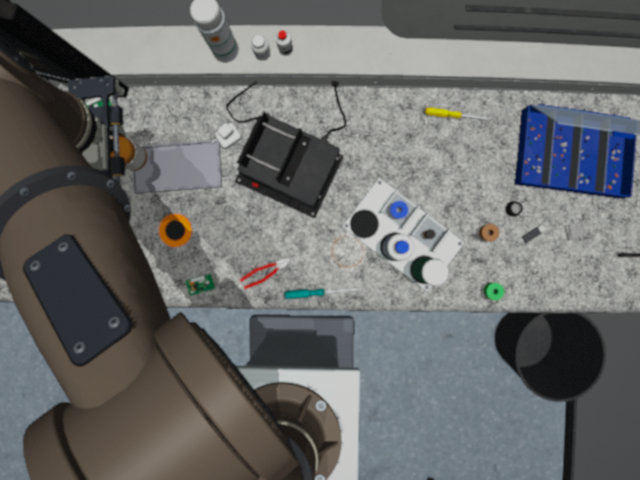

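>>> apply_moves:
  targets: [0.65, 0.001, 0.001, 0.093, 0, 0.65, 0.001, 0.001, 0.093, 0, 0.65, 0, 0, 0.093, 0, 0.65, 0, 0, 0.025, 0, 0.65, 0, 0, 0.02, 0, 0.65, 0, 0, 0.005, 0, 0.65, 0, 0, 0, 0, 0.65, 0, 0, 0, 0]

```text
clock: 8.38
position: [0.5711, 0.2759, 0.0691]
ee_rot: [2.138, 2.301, 0.002]
force: [0.1, 0.8, -1.4]
width: 0.536
```

>>> apply_moves:
  targets: [0.65, 0, 0, 0.005, 0, 0.65, 0, 0, 0.005, 0, 0.65, 0, 0, 0, 0]

```text
clock: 8.75
position: [0.5706, 0.2755, 0.064]
ee_rot: [-2.138, -2.301, 0.001]
force: [-0.7, 0.2, -1.0]
width: 0.537
```

>>> apply_moves:
  targets: [0.65, 0, 0, 0.003, 0, 0.65, 0, 0, 0, 0]

```text
clock: 9.0
position: [0.5708, 0.2758, 0.0638]
ee_rot: [2.138, 2.301, 0.0]
force: [-2.4, -1.0, 4.6]
width: 0.533
```

>>> apply_moves:
  targets: [0.4, 0, 0, 0, 0, 0.2, 0, 0, 0, 0, 0, 0, 0, 0, 0, 0, 0, 0, 0, 0, 0, 0, 0, -0.02, 0, 0, 0, 0, -0.09, 0, 0, 0, 0, -0.12, 0, 0, 0, 0, -0.12, 0, 0, 0, 0, 0, 0]

```text
clock: 10.12
position: [0.5724, 0.2775, 0.2081]
ee_rot: [2.137, 2.3, 0.012]
force: [-0.1, -0.4, -0.5]
width: 1.0
```

```bash
python3 - <<'E'
from h import *
snap("wrist","w6")
plan([(.38,.16,.22,53.7,.055),(.38,-.12,.22,53.7,.055),(.4123,-.2275,.19,53.7,.05),(.4123,-.2275,.10,53.7,.045)],g=0)
E
```

```text
-> [0.3799 0.1598 0.2199] yaw 53.71 n=5
0,-0.051,-0.1,-0.007,0.09, 0,-0.065,-0.092,-0.007,0.09, 0,-0.077,-0.081,-0.007,0.09, 0,-0.087,-0.07,-0.008,0.09, 0,-0.097,-0.057,-0.007,0.09
-> [ 0.3798 -0.12    0.2199] yaw 53.71 n=6
0,-0.094,0.069,-0,0, 0,-0.094,0.069,-0,0, 0,-0.094,0.069,-0,0, 0,-0.094,0.069,-0,0, 0,-0.094,0.069,-0,0, 0,-0.094,0.069,-0,0
-> [ 0.4126 -0.2275  0.1899] yaw 53.71 n=3
0,-0.056,0.075,0.025,0, 0,-0.056,0.075,0.025,0, 0,-0.056,0.075,0.025,0
-> [ 0.4126 -0.2275  0.0999] yaw 53.71 n=2
0,-0,-0,0.112,0, 0,-0,-0,0.113,0
```

View pics/w6.png

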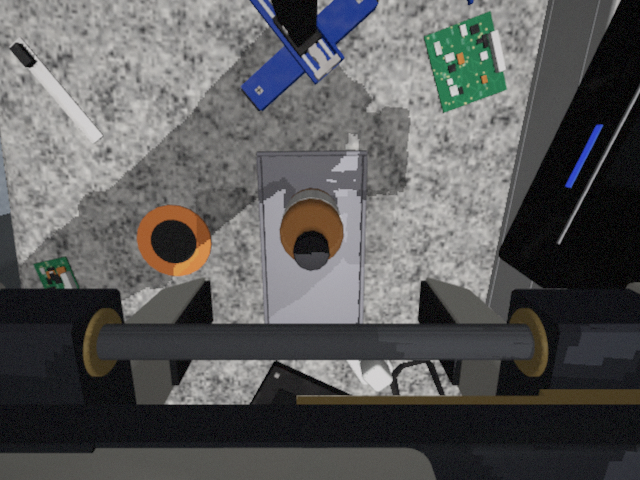

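>>> apply_moves:
  targets: [0, -0.051, -0.1, -0.007, 0.09, 0, -0.065, -0.092, -0.007, 0.09, 0, -0.077, -0.081, -0.007, 0.09, 0, -0.087, -0.07, -0.008, 0.09, 0, -0.097, -0.057, -0.007, 0.09, 0, -0.094, 0.069, 0, 0, 0, -0.094, 0.069, 0, 0, 0, -0.094, 0.069, 0, 0, 0, -0.094, 0.069, 0, 0, 0, -0.094, 0.069, 0, 0, 0, -0.094, 0.069, 0, 0, 0, -0.056, 0.075, 0.025, 0, 0, -0.056, 0.075, 0.025, 0, 0, -0.056, 0.075, 0.025, 0, 0, 0, 0, 0, 0, 0, 0, 0, 0, 0]

```text
clock: 12.18
position: [0.411, -0.2275, 0.1868]
ee_rot: [-2.801, -1.418, 0.002]
force: [0.1, 0.5, 0.5]
width: 0.999
```

```bash
python3 - <<'E'
from h import *
im,c=snap("wrist","w7")
print(arm.observe()["position"],proj(c,[[.4123,-.2279,.115],[.4123,-.2279,.005]]))
plan([(.4123,-.2279,.075,53.7,.045),(.4123,-.2279,.0535,53.7,.012)],g=0)
E
```

```text
[ 0.41125968 -0.22719418  0.18712337] [[317.382343   251.40728237]
 [316.9898015  213.66048271]]
-> [ 0.4122 -0.2279  0.0751] yaw 53.76 n=3
0,0,0.001,0.093,0, 0,0,0.001,0.094,0, 0,0,0.001,0.093,0
-> [ 0.4122 -0.2279  0.0535] yaw 53.76 n=2
0,0,0,0.027,0, 0,0,0,0.027,0
```

View pics/w7.png

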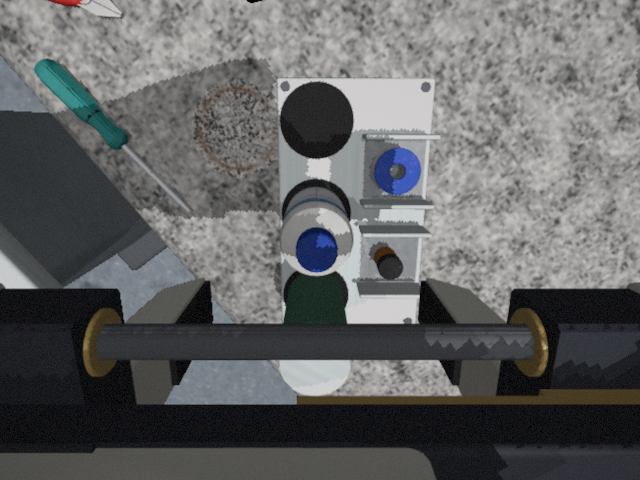

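>>> apply_moves:
  targets: [0, 0, 0.001, 0.093, 0, 0, 0, 0.001, 0.093, 0, 0, 0, 0.001, 0.093, 0, 0, 0, 0, 0.027, 0, 0, 0, 0, 0.027, 0, 0, 0, 0, 0, 0, 0.35, 0, 0, 0, 0, 0.45, 0, 0, 0, 0, 0.55, 0, 0, 0, 0, 0.65, 0, 0, 0, 0, 0.65, 0, 0, 0, 0, 0.65, 0, 0, 0, 0, 0.65, 0, 0, 0, 0]

```text
clock: 13.85
position: [0.4126, -0.2289, 0.0544]
ee_rot: [-2.803, -1.419, 0.0]
force: [-1.0, 1.4, 4.2]
width: 0.55
```

```bash
python3 - <<'E'
from h import *
o=arm.observe();print(o["position"],o["force"],o["width"])
plan([(.412,-.2279,.205,53.7,.035),(.38,-.10,.22,53.7,.04),(.40,.14,.22,94.2,.045),(.5765,.189,.20,94.2,.045),(.5765,.189,.085,94.2,.04),(.5765,.189,.058,94.2,.015)],g=.65)
E
```

```text
[ 0.41262353 -0.22886326  0.05437349] [-1.02593801  1.43246804  4.23619907] 0.5499722037030597
-> [ 0.4119 -0.2278  0.2052] yaw 53.71 n=5
0.65,0,-0.001,-0.075,0, 0.65,0,-0,-0.075,0, 0.65,0,-0.001,-0.076,0, 0.65,0.001,-0,-0.075,0, 0.65,0,-0.001,-0.076,0
-> [ 0.38   -0.1002  0.22  ] yaw 53.71 n=4
0.65,0.053,-0.063,-0.009,0, 0.65,0.052,-0.063,-0.009,0, 0.65,0.053,-0.064,-0.01,0, 0.65,0.052,-0.063,-0.009,0
-> [0.3999 0.14   0.22  ] yaw 94.21 n=6
0.65,0.086,-0.053,-0,-0.075, 0.65,0.091,-0.042,-0,-0.075, 0.65,0.095,-0.031,-0,-0.075, 0.65,0.099,-0.02,-0,-0.075, 0.65,0.1,-0.008,-0,-0.075, 0.65,0.1,0.004,-0,-0.075
-> [0.5764 0.1891 0.2   ] yaw 94.21 n=5
0.65,0.018,0.09,0.01,0, 0.65,0.018,0.09,0.01,0, 0.65,0.018,0.09,0.01,0, 0.65,0.018,0.09,0.01,0, 0.65,0.018,0.089,0.01,0
-> [0.5764 0.1891 0.0852] yaw 94.21 n=3
0.65,-0,0,0.096,0, 0.65,-0,0,0.096,0, 0.65,-0,0,0.095,0
-> [0.5764 0.1891 0.058 ] yaw 94.21 n=2
0.65,-0,0,0.034,0, 0.65,-0,0,0.034,0
```

>>> apply_moves:
  targets: [0.65, 0, 0, -0.03, 0, 0.65, 0, 0, -0.06, 0, 0.65, 0, 0, -0.095, 0, 0.65, 0, 0, -0.095, 0, 0.65, 0, 0, -0.095, 0, 0.65, 0.053, -0.063, -0.01, 0, 0.65, 0.052, -0.063, -0.01, 0, 0.65, 0.053, -0.063, -0.01, 0, 0.65, 0.052, -0.063, -0.01, 0, 0.65, 0.086, -0.053, 0, -0.075, 0.65, 0.091, -0.042, 0, -0.075, 0.65, 0.095, -0.031, 0, -0.075, 0.65, 0.099, -0.02, 0, -0.075, 0.65, 0.1, -0.008, 0, -0.075, 0.65, 0.1, 0.004, 0, -0.075, 0.65, 0, 0, 0, 0]

```text
clock: 15.85
position: [0.4009, 0.1416, 0.2211]
ee_rot: [-2.131, -2.308, -0.003]
force: [0.9, -0.1, -2.0]
width: 0.549
```

```bash
python3 - <<'E'
from h import *
o=arm.observe();print(o["position"],o["force"],o["width"])
snap("top","t8");snap("wrist","w8");snap("side","s8")
plan([(.5765,.189,.20,94.2,.045),(.5765,.189,.085,94.2,.04),(.5765,.189,.058,94.2,.015)],g=.65)
E
```

```text
[0.40093791 0.14164698 0.22106391] [ 0.94444717 -0.11998408 -2.03366242] 0.5492713608571429
-> [0.5765 0.1892 0.2   ] yaw 94.11 n=5
0.65,0.019,0.089,0.01,-0, 0.65,0.019,0.09,0.01,-0, 0.65,0.02,0.089,0.01,-0, 0.65,0.019,0.09,0.011,-0, 0.65,0.02,0.089,0.01,-0
-> [0.5765 0.1892 0.0848] yaw 94.11 n=3
0.65,-0,0,0.096,-0, 0.65,-0,0,0.096,-0, 0.65,-0,0,0.096,-0
-> [0.5765 0.1892 0.058 ] yaw 94.11 n=2
0.65,-0,0,0.034,-0, 0.65,-0,0,0.033,-0
```

View pics/w8.png

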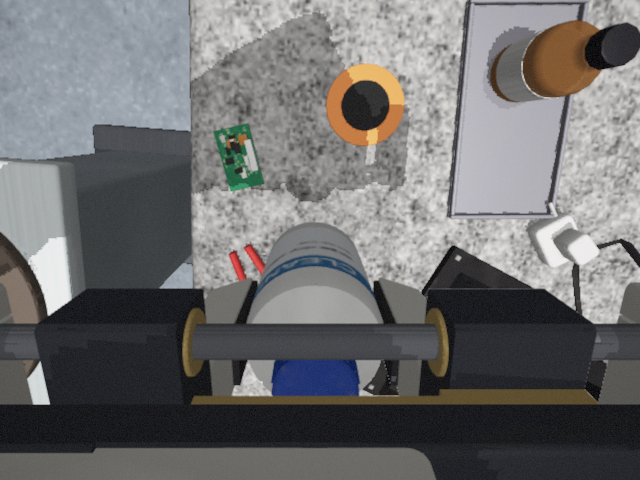

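View pics/s8.png

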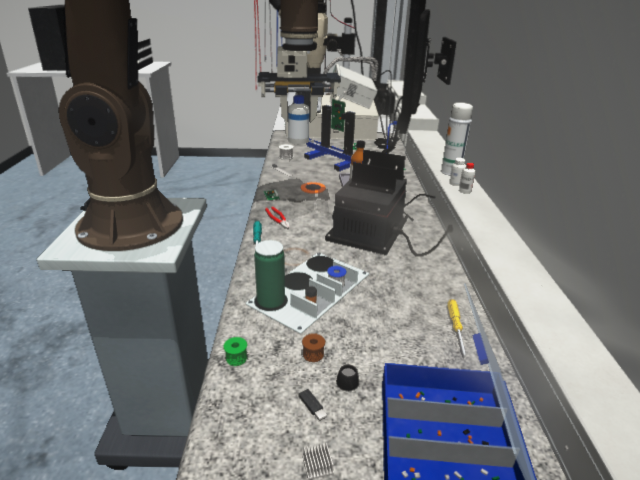

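```bash
python3 - <<'E'
from h import *
c=cam("wrist")
for p in [(449,216),(556,215),(466,1)]: print(onz(c,p,.012).round(4))
print("mat w8",onz(c,(365,105),.004).round(4))
c6=cam("wrist",{"position":[.5724,.2775,.2081],"ee_rot":[2.137,2.3,.012]})
print("mat w6",onz(c6,(173.5,241),.004).round(4), onz(c6,(257,152),.012).round(4),onz(c6,(367,152),.012).round(4))
E
```

```text
[0.5314 0.139  0.012 ]
[0.6343 0.1475 0.012 ]
[0.5149 0.3226 0.012 ]
mat w8 [0.4403 0.2349 0.004 ]
mat w6 [0.4397 0.2368 0.004 ] [0.5187 0.3278 0.012 ] [0.6168 0.3351 0.012 ]
```

>>> apply_moves:
  targets: [0.65, 0.019, 0.089, 0.01, 0, 0.65, 0.019, 0.09, 0.01, 0, 0.65, 0.02, 0.089, 0.01, 0, 0.65, 0.019, 0.09, 0.01, 0, 0.65, 0.02, 0.089, 0.01, 0, 0.65, 0, 0, 0, 0, 0.65, 0, 0, 0.096, 0, 0.65, 0, 0, 0.096, 0, 0.65, 0, 0, 0.096, 0, 0.65, 0, 0, 0.034, 0, 0.65, 0, 0, 0.025, 0, 0.65, 0, 0, 0, 0, 0.65, 0, 0, 0, 0]

```text
clock: 17.62
position: [0.5773, 0.1907, 0.0628]
ee_rot: [2.138, 2.301, 0.003]
force: [-0.0, 0.5, -0.2]
width: 0.553
```

>>> apply_moves:
  targets: [0.65, 0, 0, 0.01, 0, 0.65, 0, 0, 0.006, 0, 0.65, 0, 0, 0.004, 0, 0.65, 0, 0, 0, 0, 0.65, 0, 0, 0, 0]

```text
clock: 18.25
position: [0.5765, 0.1905, 0.0535]
ee_rot: [-2.138, -2.301, 0.0]
force: [0.0, 0.5, 0.0]
width: 0.549
```

>>> apply_moves:
  targets: [0.65, 0, 0, 0.003, 0, 0.65, 0, 0, 0, 0]

```text
clock: 18.5
position: [0.5765, 0.1907, 0.0534]
ee_rot: [2.138, 2.301, 0.001]
force: [-4.2, -0.8, 12.3]
width: 0.549
```

Contact with the floor. Release and retreat.

>>> apply_moves:
  targets: [0.4, 0, 0, 0, 0, 0.2, 0, 0, 0, 0, 0, 0, 0, 0, 0, 0, 0, 0, 0, 0, 0, 0, 0, -0.02, 0, 0, 0, 0, -0.09, 0, 0, 0, 0, -0.12, 0, 0, 0, 0, -0.14, 0, 0, 0, 0, 0, 0]

```text
clock: 19.62
position: [0.5789, 0.1921, 0.2058]
ee_rot: [2.136, 2.299, 0.013]
force: [0.4, 0.6, -0.6]
width: 1.001
```

```bash
python3 - <<'E'
from h import *
snap("wrist","w9")
plan([(.38,.16,.22,53.7,.055),(.38,-.10,.22,53.7,.055),(.4883,-.2325,.15,53.7,.05),(.4883,-.2325,.07,53.7,.05)],g=0)
E
```

```text
-> [0.38   0.1602 0.2198] yaw 53.70 n=5
0,-0.008,-0.1,-0.008,0.09, 0,-0.022,-0.097,-0.009,0.09, 0,-0.036,-0.093,-0.008,0.09, 0,-0.049,-0.088,-0.009,0.09, 0,-0.06,-0.08,-0.008,0.09
-> [ 0.38   -0.0999  0.2198] yaw 53.70 n=5
0,-0.105,0.077,-0,0, 0,-0.105,0.077,-0,0, 0,-0.105,0.077,-0,0, 0,-0.105,0.077,-0,0, 0,-0.104,0.077,-0,0
-> [ 0.4881 -0.2324  0.1498] yaw 53.70 n=4
0,-0.027,0.104,0.044,0, 0,-0.027,0.103,0.044,0, 0,-0.026,0.104,0.043,0, 0,-0.027,0.103,0.044,0
-> [ 0.4881 -0.2324  0.0698] yaw 53.70 n=2
0,0,0,0.1,0, 0,0,0,0.1,0
```

View pics/w9.png

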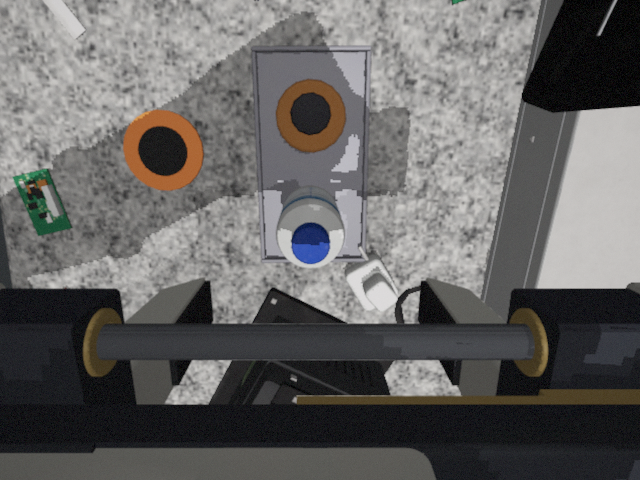

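>>> apply_moves:
  targets: [0, -0.008, -0.1, -0.008, 0.09, 0, -0.022, -0.097, -0.009, 0.09, 0, -0.036, -0.093, -0.008, 0.09, 0, -0.049, -0.088, -0.009, 0.09, 0, -0.06, -0.08, -0.008, 0.09, 0, -0.105, 0.077, 0, 0, 0, -0.105, 0.077, 0, 0, 0, -0.105, 0.077, 0, 0, 0, -0.105, 0.077, 0, 0, 0, -0.105, 0.077, 0, 0, 0, -0.027, 0.104, 0.044, 0, 0, -0.027, 0.103, 0.044, 0, 0, -0.027, 0.104, 0.044, 0, 0, -0.027, 0.103, 0.044, 0, 0, 0, 0, 0, 0, 0, 0, 0, 0, 0]

```text
clock: 21.68
position: [0.4855, -0.233, 0.1458]
ee_rot: [-2.801, -1.418, 0.002]
force: [0.1, 0.5, -0.4]
width: 0.998
```

```bash
python3 - <<'E'
from h import *
im,c=snap("wrist","w10")
print(arm.observe()["position"],proj(c,[[.4883,-.2325,.037],[.547,-.1945,.005]]))
E
```

```text
[ 0.48572729 -0.23275523  0.14640018] [[318.16984807 233.24657486]
 [351.41639843 137.60222358]]
```

View pics/w10.png

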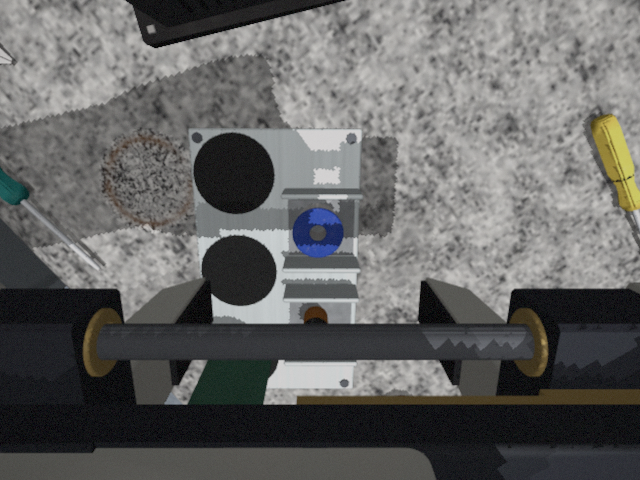

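```bash
python3 - <<'E'
from h import *
plan([(.4883,-.2325,.05,53.6,.05),(.4883,-.2325,.015,53.6,.018),(.4883,-.2325,.008,53.6,.004)],g=0)
E
```

```text
-> [ 0.4883 -0.2326  0.05  ] yaw 53.57 n=2
0,0.002,0.002,0.121,0.001, 0,0.002,0.003,0.12,0.001
-> [ 0.4883 -0.2326  0.0148] yaw 53.57 n=2
0,0,-0,0.044,-0, 0,0,-0,0.044,-0
-> [ 0.4883 -0.2326  0.008 ] yaw 53.57 n=2
0,0,-0,0.009,-0, 0,0,-0,0.008,-0
```

>>> apply_moves:
  targets: [0, 0.002, 0.002, 0.121, 0, 0, 0.002, 0.003, 0.12, 0, 0, 0, 0, 0.044, 0, 0, 0, 0, 0.04, 0, 0, 0, 0, 0, 0, 0, 0, 0, 0, 0]

```text
clock: 22.48
position: [0.4897, -0.2337, 0.0177]
ee_rot: [2.802, 1.419, 0.002]
force: [0.3, -0.1, -0.8]
width: 1.001
```

>>> apply_moves:
  targets: [0, 0, -0.002, 0.012, 0, 0, 0, 0, 0.01, 0, 0, 0, 0, 0, 0, 0, 0, 0, 0, 0]

```text
clock: 22.98
position: [0.4885, -0.2332, 0.0079]
ee_rot: [2.803, 1.419, -0.0]
force: [0.2, 0.2, -0.4]
width: 0.998
```

>>> apply_moves:
  targets: [0.4, 0, 0, 0, 0, 0.5, 0, 0, 0, 0, 0.6, 0, 0, 0, 0, 0.7, 0, 0, 0, 0, 0.8, 0, 0, 0, 0, 0.8, 0, 0, 0, 0, 0.8, 0, 0, 0, 0, 0.8, 0, 0, 0, 0]
  grip_force: 20

```text
clock: 23.98
position: [0.4884, -0.2332, 0.0079]
ee_rot: [-2.803, -1.419, 0.0]
force: [-0.2, 0.5, 0.4]
width: 0.353
```

```bash
python3 - <<'E'
from h import *
o=arm.observe();print(o["position"],o["force"],o["width"]*92); np.save("spoolgrip.npy",o["position"])
snap("wrist","w11")
plan([(.4883,-.2325,.03,53.6,.01),(.4883,-.2325,.20,53.6,.045),(.38,-.10,.22,53.6,.05)],g=.8)
E
```

```text
[ 0.48841511 -0.23319107  0.00791556] [-0.15835414  0.5429098   0.4165826 ] 32.47147276422115
-> [ 0.4883 -0.2327  0.0299] yaw 53.71 n=3
0.8,0,-0,-0.018,0, 0.8,0.001,-0.001,-0.019,0, 0.8,0,-0,-0.018,0
-> [ 0.4883 -0.2327  0.1999] yaw 53.71 n=4
0.8,0,-0,-0.106,0, 0.8,0,-0,-0.106,0, 0.8,0,-0,-0.107,0, 0.8,0,-0,-0.106,0
-> [ 0.3799 -0.0999  0.2199] yaw 53.71 n=4
0.8,0.027,-0.104,-0.013,0, 0.8,0.027,-0.104,-0.012,0, 0.8,0.027,-0.103,-0.013,0, 0.8,0.026,-0.104,-0.012,0
```

View pics/w11.png

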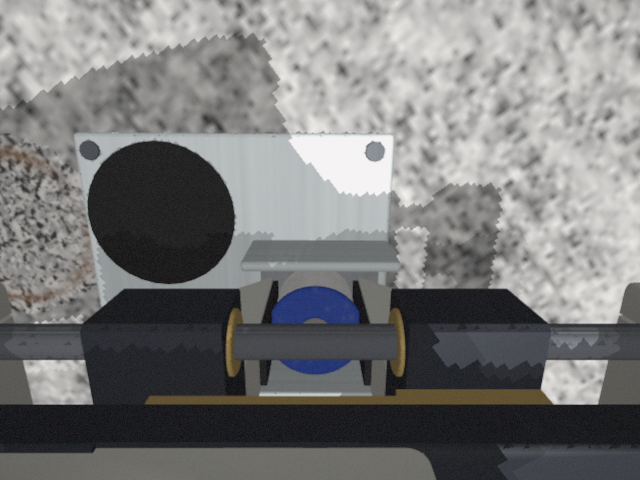

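>>> apply_moves:
  targets: [0.8, 0, 0, -0.018, 0, 0.8, 0, 0, -0.018, 0, 0.8, 0, 0, -0.025, 0, 0.8, 0, 0, -0.08, 0, 0.8, 0, 0, -0.1, 0, 0.8, 0, 0, -0.1, 0, 0.8, 0, 0, -0.1, 0, 0.8, 0, 0, 0, 0, 0.8, 0, 0, 0, 0]

```text
clock: 25.15
position: [0.488, -0.2331, 0.1842]
ee_rot: [-2.803, -1.419, 0.0]
force: [0.7, 0.6, -2.8]
width: 0.351
```

```bash
python3 - <<'E'
from h import *
o=arm.observe();print(o["position"],o["force"],o["width"]*92)
im,c=snap("wrist","w12");snap("side","s12");crop("s12","s12c",240,80,440,330,2.4)
plan([(.38,-.10,.22,53.6,.05),(.36,.15,.22,94,.05),(.4403,.2355,.18,184.2,.04)],g=.8)
E
```

```text
[ 0.48801201 -0.23306704  0.18415669] [ 0.73674977  0.58829088 -2.75089821] 32.266748240292735
-> [ 0.3802 -0.1     0.22  ] yaw 53.71 n=4
0.8,0.027,-0.103,-0.023,0, 0.8,0.027,-0.103,-0.023,0, 0.8,0.027,-0.104,-0.023,0, 0.8,0.028,-0.103,-0.023,0
-> [0.36   0.1499 0.22  ] yaw 94.21 n=5
0.8,0.095,-0.082,0,-0.09, 0.8,0.105,-0.068,0,-0.09, 0.8,0.114,-0.052,0,-0.09, 0.8,0.12,-0.036,0,-0.09, 0.8,0.124,-0.019,0,-0.09
-> [0.4402 0.2356 0.18  ] yaw 184.21 n=10
0.8,0.02,0.022,0.01,-0.1, 0.8,0.016,0.024,0.01,-0.1, 0.8,0.012,0.027,0.01,-0.1, 0.8,0.008,0.028,0.01,-0.1, 0.8,0.003,0.029,0.01,-0.1, 0.8,-0.001,0.029,0.01,-0.1, 0.8,-0.006,0.029,0.01,-0.1, 0.8,-0.01,0.028,0.01,-0.1, 0.8,-0.014,0.026,0.01,-0.1, 0.8,-0.018,0.023,0.01,-0.1
```

View pics/w12.png

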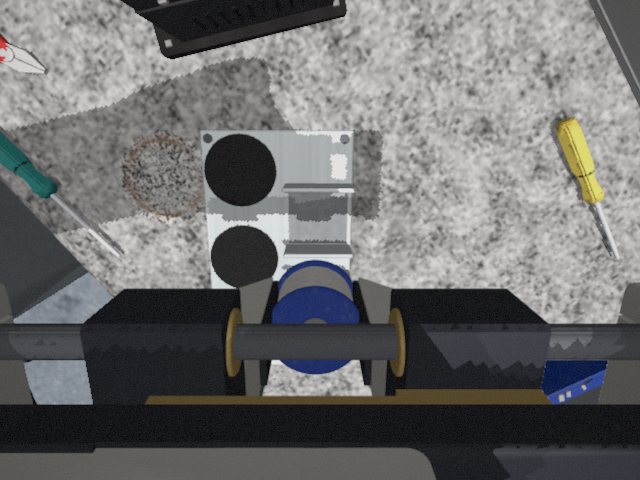

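View pics/s12c.png

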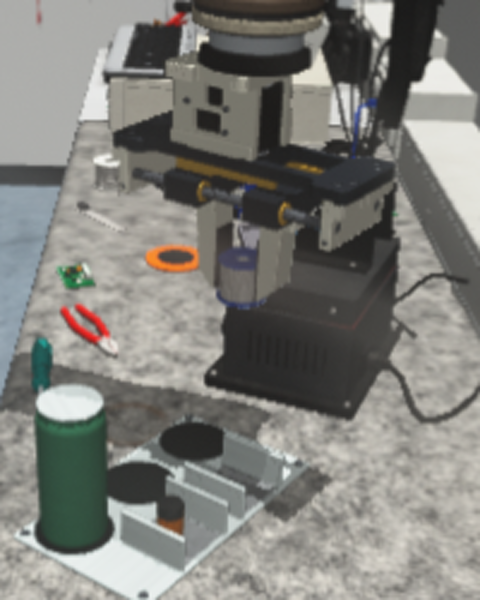

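>>> apply_moves:
  targets: [0.8, 0.027, -0.103, -0.023, 0, 0.8, 0.027, -0.103, -0.023, 0, 0.8, 0.027, -0.104, -0.023, 0, 0.8, 0.028, -0.103, -0.023, 0, 0.8, 0.095, -0.082, 0, -0.09, 0.8, 0.105, -0.068, 0, -0.09, 0.8, 0.114, -0.052, 0, -0.09, 0.8, 0.12, -0.036, 0, -0.09, 0.8, 0.124, -0.019, 0, -0.09, 0.8, 0.02, 0.022, 0.01, -0.1, 0.8, 0.016, 0.024, 0.01, -0.1, 0.8, 0.012, 0.027, 0.01, -0.1, 0.8, 0.008, 0.028, 0.01, -0.1, 0.8, 0.003, 0.029, 0.01, -0.1, 0.8, -0.001, 0.029, 0.01, -0.1, 0.8, -0.006, 0.029, 0.01, -0.1, 0.8, -0.01, 0.028, 0.01, -0.1, 0.8, -0.014, 0.026, 0.01, -0.1, 0.8, -0.018, 0.023, 0.01, -0.1, 0.8, 0, 0, 0, 0]

```text
clock: 27.75
position: [0.4406, 0.2353, 0.1798]
ee_rot: [0.114, -3.137, -0.0]
force: [-1.4, 0.7, -0.9]
width: 0.358
```

```bash
python3 - <<'E'
from h import *
o=arm.observe();print(o["position"],o["joints"],o["width"]*92)
im,c=snap("wrist","w13");print(proj(c,[.4403,.2355,.004]))
plan([(.4403,.2355,.05,184.2,.045),(.4403,.2355,.02,184.2,.015)],g=.8)
E
```

```text
[0.44063    0.23528863 0.17982767] [-0.01784022  0.38267675 -0.74718263  1.88758004  0.30602664  0.99098424
  0.74394208] 32.95045063431147
[[314.2737565  213.83611305]]
-> [0.4404 0.2354 0.0501] yaw -175.70 n=3
0.8,0,0,0.108,-0.001, 0.8,0,0.001,0.109,-0.001, 0.8,0,0,0.108,-0.001
-> [0.4404 0.2354 0.0201] yaw -175.88 n=2
0.8,0,0,0.038,0.001, 0.8,0,0,0.037,0.001
```

View pics/w13.png

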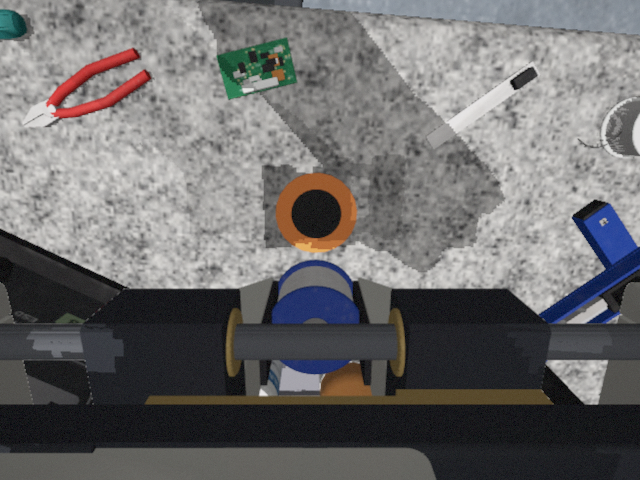

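>>> apply_moves:
  targets: [0.8, 0, 0, 0.108, 0, 0.8, 0, 0.001, 0.108, 0, 0.8, 0, 0, 0.108, 0, 0.8, 0, 0, 0.038, 0, 0.8, 0, 0, 0.033, 0, 0.8, 0, 0, 0, 0, 0.8, 0, 0, 0, 0]

```text
clock: 28.68
position: [0.4417, 0.2361, 0.0242]
ee_rot: [-0.114, 3.138, 0.001]
force: [0.6, -0.6, -0.9]
width: 0.358
```

>>> apply_moves:
  targets: [0.8, 0.001, 0, 0.015, 0, 0.8, 0.001, 0, 0.015, 0, 0.8, 0, 0, 0.008, 0, 0.8, 0, 0, 0, 0, 0.8, 0, 0, 0, 0]

```text
clock: 29.3
position: [0.4402, 0.2357, 0.0079]
ee_rot: [0.115, -3.139, -0.0]
force: [-0.3, -0.1, -1.6]
width: 0.353
```

>>> apply_moves:
  targets: [0.8, 0, 0, 0.003, 0, 0.8, 0, 0, 0, 0]

```text
clock: 29.55
position: [0.4404, 0.2357, 0.0069]
ee_rot: [-0.115, 3.139, 0.0]
force: [0.0, -0.1, 2.3]
width: 0.356
```

Contact; release.

>>> apply_moves:
  targets: [0.6, 0, 0, 0, 0, 0.4, 0, 0, 0, 0, 0.2, 0, 0, 0, 0, 0, 0, 0, 0, 0, 0, 0, 0, 0, 0, 0, 0, 0, 0, 0, 0, 0, 0, -0.05, 0, 0, 0, 0, -0.12, 0, 0, 0, 0, -0.14, 0, 0, 0, 0, -0.14, 0, 0, 0, 0, 0, 0, 0, 0, 0, 0, 0]

```text
clock: 31.05
position: [0.4401, 0.2351, 0.1863]
ee_rot: [0.115, -3.139, 0.001]
force: [0.7, -0.8, -0.6]
width: 1.0
```

```bash
python3 - <<'E'
from h import *
o=arm.observe();print(o["position"],o["width"])
im,c=snap("wrist","w14")
plan([(.48,.16,.24,94.2,.05),(.5765,.1905,.21,94.2,.05),(.5765,.1905,.075,94.2,.045),(.5765,.1905,.0545,94.2,.012)],g=0)
E
```

```text
[0.44006624 0.23509596 0.18634669] 0.9995807893360034
-> [0.48   0.16   0.2401] yaw -265.81 n=10
0,-0.009,-0.019,-0.014,0.1, 0,-0.012,-0.018,-0.014,0.1, 0,-0.014,-0.016,-0.013,0.1, 0,-0.016,-0.013,-0.014,0.1, 0,-0.018,-0.011,-0.013,0.1, 0,-0.02,-0.008,-0.014,0.1, 0,-0.021,-0.004,-0.013,0.1, 0,-0.021,-0.001,-0.014,0.1, 0,-0.021,0.002,-0.013,0.1, 0,-0.021,0.006,-0.014,0.1
-> [0.5764 0.1904 0.2101] yaw -265.81 n=3
0,0.019,0.082,0.025,-0, 0,0.02,0.082,0.025,-0, 0,0.019,0.082,0.025,-0
-> [0.5764 0.1904 0.0749] yaw -265.81 n=3
0,0,0,0.113,-0, 0,0,0,0.112,-0, 0,0,0,0.113,-0
-> [0.5764 0.1904 0.0545] yaw -265.81 n=2
0,0,0,0.026,-0, 0,0,0,0.025,-0
```

View pics/w14.png

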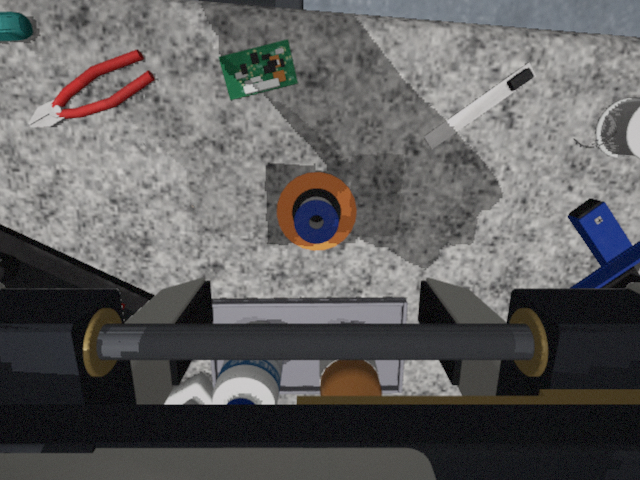

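>>> apply_moves:
  targets: [0, -0.009, -0.019, -0.014, 0.1, 0, -0.012, -0.018, -0.014, 0.1, 0, -0.014, -0.016, -0.013, 0.1, 0, -0.016, -0.013, -0.014, 0.1, 0, -0.018, -0.011, -0.013, 0.1, 0, -0.02, -0.008, -0.014, 0.1, 0, -0.021, -0.004, -0.013, 0.1, 0, -0.021, -0.001, -0.014, 0.1, 0, -0.021, 0.002, -0.013, 0.1, 0, -0.021, 0.006, -0.014, 0.1, 0, 0.019, 0.082, 0.025, 0, 0, 0.02, 0.082, 0.025, 0, 0, 0.019, 0.082, 0.025, 0, 0, 0, 0, 0, 0, 0, 0, 0, 0, 0]

```text
clock: 32.98
position: [0.5757, 0.191, 0.2097]
ee_rot: [-2.137, -2.301, 0.004]
force: [-0.7, -0.5, 0.1]
width: 1.001
```

```bash
python3 - <<'E'
from h import *
o=arm.observe();print(o["position"],o["joints"])
im,c=snap("wrist","w15");print(proj(c,[[.5765,.1906,.114],[.5708,.2758,.129],[.4404,.2357,.036]]))
plan([(.5765,.1905,.075,94.2,.045),(.5765,.1905,.0545,94.2,.012)],g=0)
E
```

```text
[0.57572071 0.19096792 0.20970826] [-0.1392452   0.45427589 -0.38764783  1.61425266  0.1854956   1.11266543
 -0.50029099]
[[315.52123263 241.40290612]
 [316.60641768 108.84904945]
 [157.88365853 151.92567345]]
-> [0.5766 0.1906 0.0752] yaw 94.23 n=3
0,-0,0.001,0.113,0, 0,-0.001,0,0.113,0, 0,-0,0.001,0.112,0
-> [0.5766 0.1906 0.0544] yaw 94.23 n=2
0,-0,-0,0.026,0, 0,-0,-0,0.026,0
```

View pics/w15.png

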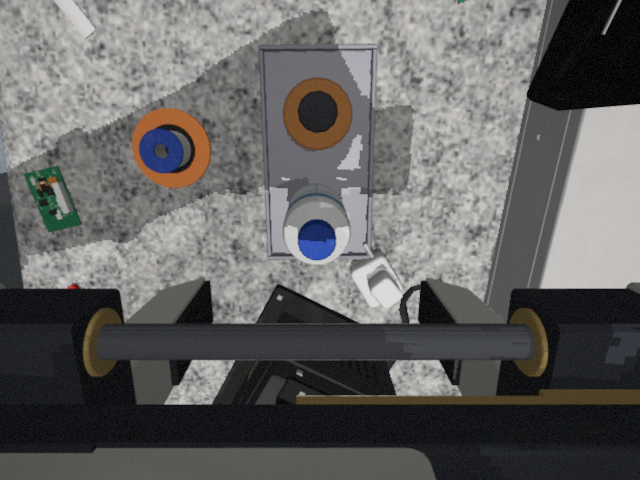

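>>> apply_moves:
  targets: [0, 0, 0.001, 0.113, 0, 0, 0, 0, 0.113, 0, 0, 0, 0.001, 0.112, 0, 0, 0, 0, 0.026, 0, 0, 0, 0, 0.026, 0, 0, 0, 0, 0, 0, 0, 0, 0, 0, 0, 0.35, 0, 0, 0, 0, 0.45, 0, 0, 0, 0, 0.55, 0, 0, 0, 0, 0.65, 0, 0, 0, 0, 0.65, 0, 0, 0, 0, 0.65, 0, 0, 0, 0, 0.65, 0, 0, 0, 0]
  grip_force: 30

```text
clock: 34.78
position: [0.5776, 0.1912, 0.0551]
ee_rot: [-2.138, -2.301, 0.0]
force: [-0.9, -0.5, -0.2]
width: 0.549
```

```bash
python3 - <<'E'
from h import *
o=arm.observe();print(o["position"],o["force"],o["width"])
plan([(.5765,.1905,.21,94.2,.045),(.40,.14,.22,94.2,.045),(.38,-.10,.22,53.7,.045),(.4126,-.2285,.205,53.7,.045)],g=.65)
E
```

```text
[0.57759961 0.19115449 0.05505783] [-0.92951415 -0.46820936 -0.22229451] 0.5491052198074263
-> [0.5764 0.1907 0.2099] yaw 94.20 n=4
0.65,-0,-0.001,-0.097,0, 0.65,-0,-0.001,-0.097,0, 0.65,-0.001,-0,-0.097,0, 0.65,-0,-0.001,-0.096,0
-> [0.4001 0.14   0.2199] yaw 94.20 n=5
0.65,-0.019,-0.09,-0.005,0, 0.65,-0.019,-0.09,-0.005,0, 0.65,-0.019,-0.09,-0.005,0, 0.65,-0.018,-0.09,-0.005,0, 0.65,-0.019,-0.089,-0.005,0
-> [ 0.38   -0.0999  0.2199] yaw 53.70 n=6
0.65,-0.099,-0.016,-0,0.075, 0.65,-0.1,-0.004,-0,0.075, 0.65,-0.1,0.008,-0,0.075, 0.65,-0.099,0.02,-0,0.075, 0.65,-0.095,0.031,-0,0.075, 0.65,-0.091,0.042,-0,0.075
-> [ 0.4126 -0.2285  0.2051] yaw 53.70 n=3
0.65,-0.07,0.085,0.012,0, 0.65,-0.07,0.085,0.013,0, 0.65,-0.071,0.086,0.012,0
```

>>> apply_moves:
  targets: [0.65, 0, 0, -0.05, 0, 0.65, 0, 0, -0.08, 0, 0.65, 0, 0, -0.097, 0, 0.65, 0, 0, -0.1, 0, 0.65, 0, 0, -0.07, 0, 0.65, -0.019, -0.09, -0.005, 0, 0.65, -0.019, -0.09, -0.005, 0, 0.65, -0.019, -0.09, -0.005, 0, 0.65, -0.018, -0.09, -0.005, 0, 0.65, -0.019, -0.089, -0.005, 0, 0.65, -0.099, -0.016, 0, 0.075, 0.65, -0.1, -0.004, 0, 0.075, 0.65, -0.1, 0.008, 0, 0.075, 0.65, -0.099, 0.02, 0, 0.075, 0.65, -0.095, 0.031, 0, 0.075, 0.65, -0.091, 0.042, 0, 0.075, 0.65, -0.07, 0.085, 0.012, 0, 0.65, -0.07, 0.085, 0.012, 0, 0.65, -0.07, 0.085, 0.012, 0, 0.65, 0, 0, 0, 0]

```text
clock: 37.28
position: [0.4136, -0.2306, 0.209]
ee_rot: [2.806, 1.412, -0.001]
force: [-0.2, 0.2, -1.3]
width: 0.554
```

```bash
python3 - <<'E'
from h import *
o=arm.observe();print(o["position"],o["force"],o["width"])
snap("wrist","w16")
plan([(.4126,-.2285,.205,53.7,.045),(.4126,-.2285,.085,53.7,.04),(.4126,-.2285,.064,53.7,.012)],g=.65)
E
```

```text
[ 0.41364764 -0.2306341   0.20896402] [-0.20789506  0.17077011 -1.26628841] 0.5544653974489412
-> [ 0.4126 -0.2283  0.205 ] yaw 53.74 n=1
0.65,-0.001,-0.002,0.01,-0.002
-> [ 0.4126 -0.2283  0.085 ] yaw 53.74 n=3
0.65,-0,0,0.1,0, 0.65,-0,0,0.1,0, 0.65,-0,0,0.1,0
-> [ 0.4126 -0.2283  0.0638] yaw 53.74 n=2
0.65,-0,0,0.026,0, 0.65,-0,0,0.027,0
```

View pics/w16.png

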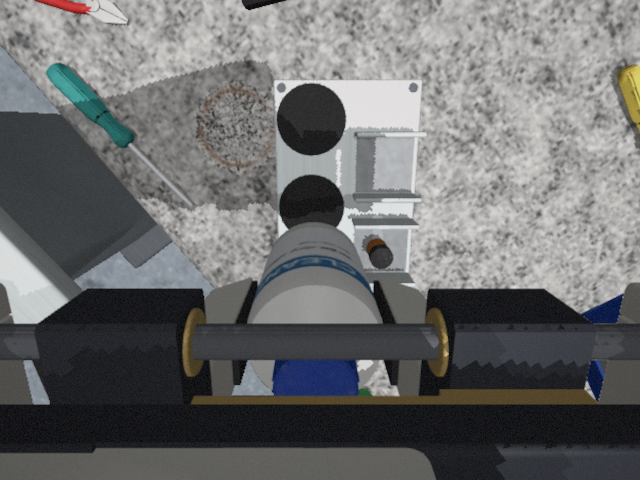

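>>> apply_moves:
  targets: [0.65, 0, -0.002, 0.01, 0, 0.65, 0, 0, 0.1, 0, 0.65, 0, 0, 0.1, 0, 0.65, 0, 0, 0.1, 0, 0.65, 0, 0, 0.026, 0, 0.65, 0, 0, 0.01, 0, 0.65, 0, 0, 0, 0, 0.65, 0, 0, 0, 0]

```text
clock: 38.33
position: [0.4139, -0.2273, 0.0722]
ee_rot: [2.801, 1.418, 0.002]
force: [0.8, -0.4, -0.5]
width: 0.548
```

```bash
python3 - <<'E'
from h import *
c=cam("wrist",{"position":[.41365,-.23063,.20896],"ee_rot":[2.806,1.412,-.001]})
print(onz(c,(312,204),.005),onz(c,(311.5,119.5),.005))
E
```

```text
[ 0.41414297 -0.22500414  0.005     ] [ 0.45954915 -0.16328812  0.005     ]
```

>>> apply_moves:
  targets: [0.65, -0.003, 0, 0.014, 0, 0.65, 0, 0, 0.012, 0, 0.65, 0, 0, 0.01, 0, 0.65, 0, 0, 0, 0, 0.65, 0, 0, 0, 0]

```text
clock: 38.95
position: [0.4124, -0.2279, 0.0567]
ee_rot: [-2.803, -1.419, 0.0]
force: [0.8, -0.6, -0.5]
width: 0.548
```

>>> apply_moves:
  targets: [0.65, 0, 0, 0.003, 0, 0.65, 0, 0, 0, 0]

```text
clock: 39.2
position: [0.4126, -0.228, 0.0559]
ee_rot: [2.803, 1.419, 0.0]
force: [-0.7, 0.8, 4.8]
width: 0.553
```

>>> apply_moves:
  targets: [0.4, 0, 0, 0, 0, 0.2, 0, 0, 0, 0, 0, 0, 0, 0, 0, 0, 0, 0, 0, 0, 0, 0, 0, -0.02, 0, 0, 0, 0, -0.09, 0, 0, 0, 0, -0.12, 0, 0, 0, 0, -0.14, 0, 0, 0, 0, 0, 0]

```text
clock: 40.33
position: [0.4149, -0.229, 0.2081]
ee_rot: [2.797, 1.416, 0.008]
force: [-0.3, -0.2, -1.1]
width: 1.002
```

```bash
python3 - <<'E'
from h import *
im,c=snap("wrist","w17");print(proj(c,[.4125,-.2285,.115]))
plan([(.38,-.10,.22,53.7,.055),(.39,.16,.22,94.2,.055),(.5707,.2757,.21,94.2,.05)],g=0)
E
```

```text
[[310.71737274 244.02257039]]
-> [ 0.3799 -0.1     0.2202] yaw 53.71 n=3
0,0.07,-0.086,-0.012,0, 0,0.07,-0.086,-0.012,0, 0,0.069,-0.086,-0.012,0
-> [0.3899 0.1601 0.2202] yaw 94.21 n=5
0,0.108,-0.073,0,-0.09, 0,0.117,-0.057,0,-0.09, 0,0.124,-0.04,0,-0.09, 0,0.128,-0.022,0,-0.09, 0,0.13,-0.004,0,-0.09
-> [0.5707 0.2757 0.2102] yaw 94.21 n=5
0,0.051,0.094,0.005,0, 0,0.051,0.094,0.005,0, 0,0.051,0.095,0.005,0, 0,0.051,0.094,0.005,0, 0,0.051,0.095,0.005,0
```

View pics/w17.png

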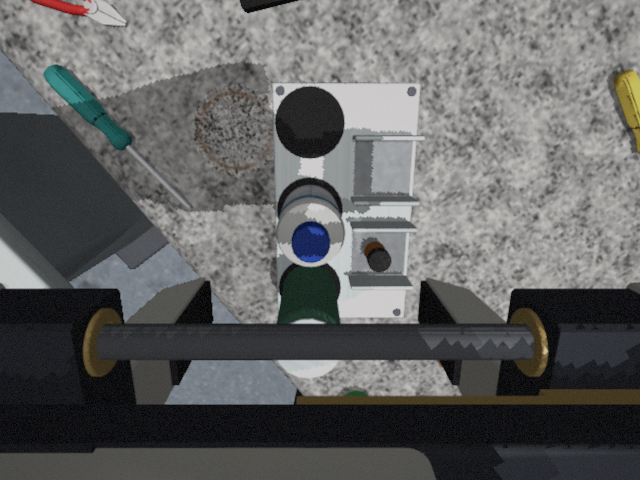

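>>> apply_moves:
  targets: [0, 0.07, -0.086, -0.012, 0, 0, 0.07, -0.086, -0.012, 0, 0, 0.07, -0.086, -0.012, 0, 0, 0.108, -0.073, 0, -0.09, 0, 0.117, -0.057, 0, -0.09, 0, 0.124, -0.04, 0, -0.09, 0, 0.128, -0.022, 0, -0.09, 0, 0.13, -0.004, 0, -0.09, 0, 0.051, 0.094, 0.005, 0, 0, 0.051, 0.094, 0.005, 0, 0, 0.051, 0.095, 0.005, 0, 0, 0.051, 0.094, 0.005, 0, 0, 0.051, 0.095, 0.005, 0, 0, 0, 0, 0, 0, 0, 0, 0, 0, 0]

```text
clock: 42.25
position: [0.5687, 0.276, 0.2065]
ee_rot: [-2.137, -2.301, 0.004]
force: [-0.7, -1.3, 0.5]
width: 1.001
```

```bash
python3 - <<'E'
from h import *
o=arm.observe();print(o["position"])
im,c=snap("wrist","w18");print(proj(c,[.5708,.2758,.129]))
plan([(.5708,.2758,.088,94.2,.045),(.5708,.2758,.065,94.2,.012)],g=0)
E
```

```text
[0.56869985 0.27601216 0.2065196 ]
[[317.51499323 249.34929153]]
-> [0.5707 0.276  0.0879] yaw 94.22 n=3
0,-0,0.002,0.099,0, 0,-0,0.002,0.099,0, 0,-0,0.001,0.1,0
-> [0.5707 0.276  0.0651] yaw 94.22 n=2
0,-0,0,0.029,0, 0,-0,0,0.028,0
```

View pics/w18.png

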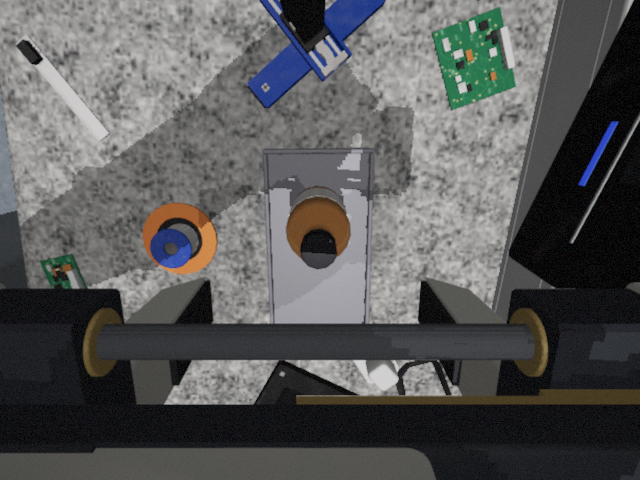

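>>> apply_moves:
  targets: [0, 0, 0.002, 0.099, 0, 0, 0, 0.002, 0.099, 0, 0, 0, 0.001, 0.1, 0, 0, 0, 0, 0.029, 0, 0, 0, 0, 0.024, 0, 0, 0, 0, 0, 0, 0, 0, 0, 0, 0]

```text
clock: 43.18
position: [0.5725, 0.2771, 0.0688]
ee_rot: [2.138, 2.301, 0.003]
force: [0.6, 1.1, 0.2]
width: 0.997
```

>>> apply_moves:
  targets: [0, -0.001, -0.002, 0.005, 0, 0, 0, 0, 0.003, 0, 0, 0, 0, 0, 0, 0.35, 0, 0, 0, 0, 0.45, 0, 0, 0, 0, 0.55, 0, 0, 0, 0, 0.65, 0, 0, 0, 0, 0.65, 0, 0, 0, 0, 0.65, 0, 0, 0, 0, 0.65, 0, 0, 0, 0]

```text
clock: 44.42
position: [0.571, 0.2762, 0.0643]
ee_rot: [-2.138, -2.301, 0.0]
force: [-0.2, 0.2, 0.7]
width: 0.533
```

```bash
python3 - <<'E'
from h import *
o=arm.observe();print(o["position"],o["force"],o["width"])
plan([(.5708,.2757,.215,94.2,.045),(.40,.16,.22,94.2,.045),(.38,-.08,.22,53.7,.045),(.46,-.1615,.21,53.7,.04)],g=.65)
E
```

```text
[0.57101765 0.27619263 0.06428223] [-0.18220083  0.23647394  0.74593957] 0.5326437346513732
-> [0.5706 0.2758 0.2151] yaw 94.21 n=4
0.65,-0,-0,-0.094,0, 0.65,-0,-0,-0.094,0, 0.65,-0.001,-0,-0.094,0, 0.65,-0,-0.001,-0.095,0
-> [0.3999 0.1601 0.2199] yaw 94.21 n=5
0.65,-0.051,-0.089,-0.002,0, 0.65,-0.052,-0.089,-0.003,0, 0.65,-0.051,-0.09,-0.002,0, 0.65,-0.052,-0.089,-0.003,0, 0.65,-0.051,-0.09,-0.002,0
-> [ 0.3802 -0.08    0.2199] yaw 53.71 n=6
0.65,-0.099,-0.016,-0,0.075, 0.65,-0.1,-0.004,-0,0.075, 0.65,-0.1,0.008,-0,0.075, 0.65,-0.099,0.02,-0,0.075, 0.65,-0.095,0.031,-0,0.075, 0.65,-0.091,0.043,-0,0.075
-> [ 0.4599 -0.1613  0.2099] yaw 53.71 n=3
0.65,-0.015,0.094,0.008,0, 0.65,-0.016,0.094,0.008,0, 0.65,-0.015,0.093,0.009,0
```

>>> apply_moves:
  targets: [0.65, 0, 0, -0.05, 0, 0.65, 0, 0, -0.08, 0, 0.65, 0, 0, -0.095, 0, 0.65, 0, 0, -0.1, 0, 0.65, 0, 0, -0.055, 0, 0.65, -0.051, -0.089, -0.002, 0, 0.65, -0.052, -0.089, -0.003, 0, 0.65, -0.051, -0.09, -0.002, 0, 0.65, -0.052, -0.089, -0.003, 0, 0.65, -0.051, -0.09, -0.002, 0, 0.65, -0.099, -0.016, 0, 0.075, 0.65, -0.1, -0.004, 0, 0.075, 0.65, -0.1, 0.008, 0, 0.075, 0.65, -0.099, 0.02, 0, 0.075, 0.65, -0.095, 0.031, 0, 0.075, 0.65, -0.091, 0.043, 0, 0.075, 0.65, -0.015, 0.094, 0.008, 0, 0.65, -0.015, 0.094, 0.008, 0, 0.65, -0.015, 0.094, 0.008, 0, 0.65, 0, 0, 0, 0]

```text
clock: 46.92
position: [0.4624, -0.1626, 0.2123]
ee_rot: [2.803, 1.415, 0.002]
force: [0.6, -0.1, -1.4]
width: 0.531
```

```bash
python3 - <<'E'
from h import *
o=arm.observe();print(o["position"],o["force"],o["width"])
snap("wrist","w19")
plan([(.4598,-.1615,.205,53.7,.045),(.4598,-.1615,.09,53.7,.04),(.4598,-.1615,.072,53.7,.012)],g=.65)
E
```

```text
[ 0.4623536  -0.16262018  0.21229415] [ 0.59553915 -0.12439664 -1.38839787] 0.5305502917026813
-> [ 0.4596 -0.1614  0.205 ] yaw 53.74 n=1
0.65,-0.003,-0.003,0.018,-0.001
-> [ 0.4596 -0.1614  0.0902] yaw 53.74 n=3
0.65,0,0,0.096,0, 0.65,0,0,0.096,0, 0.65,0,0,0.095,0
-> [ 0.4596 -0.1614  0.0722] yaw 53.74 n=2
0.65,0,0,0.023,0, 0.65,0,0,0.022,0
```

View pics/w19.png

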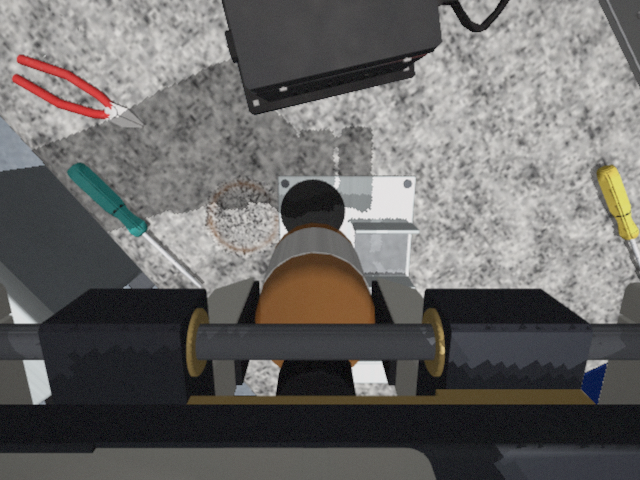

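>>> apply_moves:
  targets: [0.65, -0.003, -0.002, 0.018, 0, 0.65, 0, 0, 0.096, 0, 0.65, 0, 0, 0.096, 0, 0.65, 0, 0, 0.095, 0, 0.65, 0, 0, 0.023, 0, 0.65, 0, 0, 0, 0, 0.65, 0, 0, 0, 0]

```text
clock: 47.85
position: [0.4605, -0.1614, 0.0817]
ee_rot: [2.801, 1.419, 0.003]
force: [0.6, 0.6, -1.0]
width: 0.535
```

>>> apply_moves:
  targets: [0.65, -0.001, 0, 0.018, 0, 0.65, 0, 0, 0.012, 0, 0.65, 0, 0, 0.006, 0, 0.65, 0, 0, 0, 0, 0.65, 0, 0, 0, 0]

```text
clock: 48.48
position: [0.4593, -0.1616, 0.0659]
ee_rot: [2.803, 1.419, -0.0]
force: [0.2, -0.8, -1.7]
width: 0.535
```

>>> apply_moves:
  targets: [0.65, 0, 0, 0.003, 0, 0.65, 0, 0, 0, 0]

```text
clock: 48.72
position: [0.4595, -0.1616, 0.0651]
ee_rot: [2.802, 1.419, 0.001]
force: [-0.9, 0.7, 3.5]
width: 0.536
```

>>> apply_moves:
  targets: [0.4, 0, 0, 0, 0, 0.2, 0, 0, 0, 0, 0, 0, 0, 0, 0, 0, 0, 0, 0, 0, 0, 0, 0, -0.02, 0, 0, 0, 0, -0.09, 0, 0, 0, 0, -0.12, 0, 0, 0, 0, -0.14, 0, 0, 0.07, -0.086, -0.012, 0, 0, 0.07, -0.086, -0.012, 0, 0, 0.02, -0.05, 0, 0, 0, 0, 0, 0, 0, 0, 0, 0, 0, 0]

```text
clock: 50.35
position: [0.426, -0.0583, 0.2227]
ee_rot: [2.803, 1.418, 0.001]
force: [0.2, -0.3, -0.8]
width: 0.997
```

```bash
python3 - <<'E'
from h import *
print(arm.observe()["position"])
snap("top","t20");snap("side","s20");snap("wrist","w20")
a=cv2.imread("pics/top0.png");b=cv2.imread("pics/t20.png")
f=lambda im:cv2.resize(im[160:300,335:475],None,fx=2.8,fy=2.8,interpolation=cv2.INTER_CUBIC)
cv2.imwrite("pics/cmp.png",np.hstack([f(a),f(b)]))
a=cv2.imread("pics/side0.png");b=cv2.imread("pics/s20.png")
f=lambda im:cv2.resize(im[160:340,230:410],None,fx=2.2,fy=2.2,interpolation=cv2.INTER_CUBIC)
cv2.imwrite("pics/cmps.png",np.hstack([f(a),f(b)]))
E
```

```text
[ 0.42598359 -0.0583031   0.22265211]
```

View pics/cmp.png

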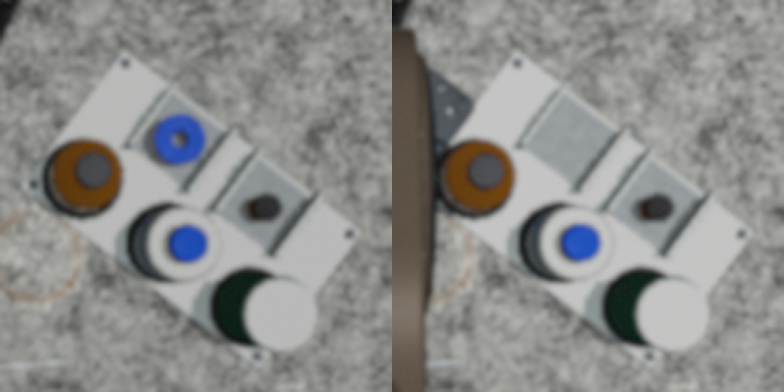

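View pics/cmps.png

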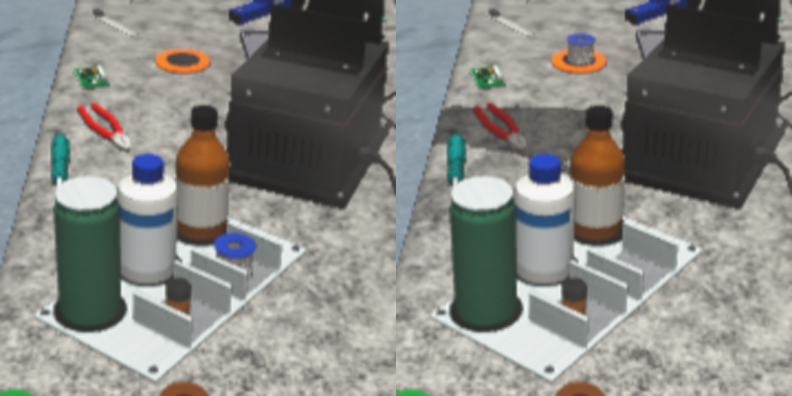

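View pics/t20.png

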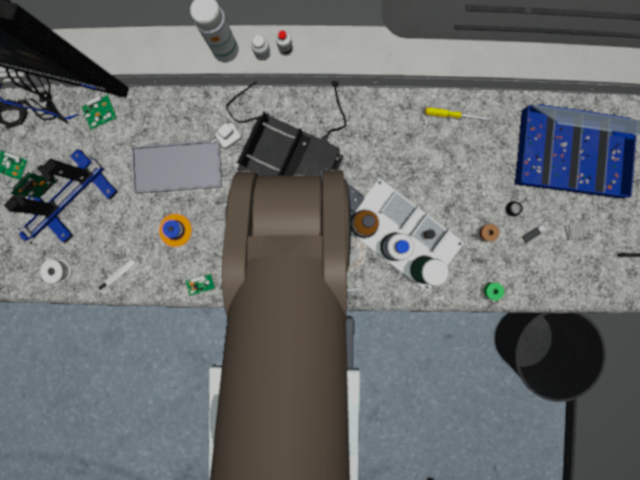

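```bash
python3 - <<'E'
from h import *
im=cv2.imread("pics/t20.png");r=im[200:260,145:205]
m=(r[...,0].astype(int)>r[...,2]+60).astype(np.uint8)
ys,xs=np.nonzero(m);cx,cy=(xs.min()+xs.max())/2+145,(ys.min()+ys.max())/2+200
t=cam("top");print("spool",cx,cy,onz(t,(cx,cy),.036))
o=((r[...,2].astype(int)>r[...,0]+80)).astype(np.uint8);ys,xs=np.nonzero(o)
print("mat",onz(t,((xs.min()+xs.max())/2+145,(ys.min()+ys.max())/2+200),.004))
arm.sign_off()
E
```

```text
spool 170.0 227.5 [0.44405775 0.23438519 0.036     ]
mat [0.44006618 0.23397954 0.004     ]
the job is handed in; nothing more can be done
```

The job is done and handed in at about 50 s on the robot's clock. The interface gave no verdict.

- **What I did:** I stood the amber bottle and then the rinse bottle in the tray. I gripped the reel across the rack's x, set it on the mat, and put the rinse bottle and then the amber bottle back on their own discs. I never touched the green can or the jar.
- **Containers and jar:** In before-and-after top and side pictures, all three containers stand upright where they started, and the jar has not moved. The two bottles were released within about 1 mm of the tool position at which each was first gripped. After the last release the gripper rose clear and moved off to the side.
- **Reel:** It stands upright on the mat. The last top picture puts its centre about 4 mm from the mat's centre, and the limit is 15 mm. Where the arm released it, it was under 1 mm off; I did not look into that difference, but the 4 mm comes from a coarse outline of the reel's blue flange in the image.
- **What disagreed:**
  - Heights from the top and side cameras together read up to about 7 mm too high, while the two wrist views agreed with the given sizes.
  - From the top camera the tray measured about 5 mm too short; the wrist views agreed better with the stated 190 mm.

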